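# Fetch the dome camera from behind the cans in the kit case

## Task

The dome camera is hemmed in at the back of the open kit case. First clear the aerosol can, the tin and the bottle out of the way, standing all three upright on the grey parts tray; then take the camera out and set it down gently, dome up and centred, on the round white back box on the fibreboard panel, leaving the pot of screws where it stands. Finally put the can, the tin and the bottle back in the case, each upright and fully down in its own socket.

Things in the scene. Friction and masses are not known exactly. Their poses are not given: they have to be found in the camera images.
- can: aerosol can, white with a grey band and a black cap, round, upright: body 45 mm diameter up to 116 mm, then cap 37 mm diameter up to 150 mm. 0.16 to 0.29 kg. Origin: centre of its underside, z up along its axis. It starts standing in socket_can
- tin: round steel tin with a paper label, upright: 56 mm diameter (rims 58), 100 mm high, with a dark screw cap 40 mm diameter on top up to 113 mm. 0.24 to 0.42 kg. Origin: centre of its underside, z up along its axis. It starts standing in socket_tin
- bottle: flat white plastic bottle, upright: body 50 mm (its x) by 34 mm (its y), straight up to 98 mm, narrow shoulder, grey cap 24 mm diameter up to 129 mm. 0.15 to 0.26 kg. Origin: centre of its underside, z up. It starts standing in socket_bottle
- camera: mini dome camera: white base 66 mm diameter, 26 mm high, black dome up to 52 mm. 0.19-0.33 kg. Origin: centre of underside, z up to the dome. It starts on flat foam 34 mm above the table, rear middle of the case, the can, tin and bottle left, right and in front, about 82 mm axis to axis. Case walls are 55 mm high, 43 mm or more from these four axes; in its front corners lie things under 60 mm high
- socket_can: fixed dark grey foam block, 81 x 81 x 29 mm, in the kit case, with a round hole 61 mm diameter (the smaller round one), 24 mm deep. Origin: centre of its underside, on the hole's axis, 5 mm above the table; hole floor 5 mm, foam top 29 mm above it. x, y along its sides and the case's. The can's place. The three stand, in any order, left, right and in front of the camera
- socket_tin: fixed dark grey foam block, 81 x 81 x 29 mm, in the kit case, with a round hole 71 mm diameter (the larger round one), 24 mm deep. Origin: centre of its underside, on the hole's axis, 5 mm above the table; hole floor 5 mm, foam top 29 mm above it. x, y along its sides and the case's. The tin's place. The three stand, in any order, left, right and in front of the camera
- socket_bottle: fixed dark grey foam block, 81 x 81 x 29 mm, in the kit case, with a rectangular hole 66 mm (its x) by 50 mm (its y), 24 mm deep. Origin: centre of its underside, on the hole's axis, 5 mm above the table; hole floor 5 mm, foam top 29 mm above it. x, y along its sides and the case's. The bottle's place, its 50 mm side along x. The three stand, in any order, left, right and in front of the camera
- tray: empty shallow grey plastic parts tray on the table to one side of the case (left or right), fixed: 250 mm (its x) by 150 mm (its y), 3 mm floor and 3 mm walls, rim 14 mm high. Origin: centre of its underside, on the table; z up
- mount: round white back box for the camera, fixed on a brown fibreboard panel (250 x 170 x 9 mm) on the table, across the case from the tray: 92 mm diameter, 100 mm at the foot, flat top with a black cable hole, short grey pipe stub to its +x. Origin: centre of its underside, 9 mm above the table; the flat top is 36 mm above it; z up
- screw_pot: small clear pot of screws, loose, 44 mm diameter, 24 mm high, standing on the fibreboard panel 100 to 155 mm from the mount. Origin: centre of its underside. It is to be left where it stands

How it is judged:
By the outcome, as a careful person would: the job done as asked, in the order asked, and still so for the second after the job is handed in, with the robot touching nothing.
It also fails if it takes over 149 s, if anything falls off the work surface, if the arm or the gripper's body presses on something with over 40 N, if the wrist force passes 120 N, or if a joint passes its speed limit or range.

## Robot

A 6-joint arm with a two-finger parallel gripper is mounted at the origin on the work surface. World frame = base frame: x ahead of the robot, y to its left, z up, the work surface at z = 0. Lengths are in mm, angles in rad, forces in N, time in s.
With the tool pointing down it reaches from about 275 to 725 mm from the base axis. Payload 15.9 kg.
Tool frame: the origin (TCP) lies at the very end of the fingers, on their centre line; the grasp point (between the pads) lies grasp_offset behind it (grasp_offset is the distance from the TCP to the grasp point, in mm); x points along the fingers, y is the direction in which the jaws open and shut, and the axes are right-handed (so a half turn about x gives the same grasp; the last joint's range is limited). The gripper opens to 85 mm and grips with 20 to 120 N. Pads are 22 mm wide; open, the fingers measure 114 mm over their backs; the gripper's body (76 mm by 85 mm) begins 54 mm behind the grasp point. The pads swing forward as they close: fully open they stand 13 mm farther back than shut.
Start: joints at [-1.275, 0.213, -0.034, 1.323, 0, 1.571], TCP at [145.747, -478.271, 231.306] pointing down, gripper open.
Joint ranges: [-2.98, 2.98], [-0.74, 1.72], [-1.14, 1.35], [-2.1, 2.04], [-1.57, 1.44], [-3.14, 3.14]. Speed limits (rad/s): [1.89, 1.89, 2.39, 2.57, 3.14, 3.14].

## Interface

Orientations are given as a unit quaternion [w, x, y, z].
In Python, from cell import observe, snapshot, close_job, grasp_offset gives the robot as it stands.
- The arm moves only by the shell command python3 -m creep 'ROWS'. ROWS is a JSON object of lists of equal length, an entry for each row: "turn": the turn, a rotation vector about the tool's x, y, z in degrees, a list of three; "linear": the shift along the tool's x, y, z in mm, a list of three; "jaw": the closure, from 0 (fully open) to 1 (shut). A call has 1 to 20 rows; each row is the pose to reach, as a shift and turn from the pose commanded when the call began, along the tool's axes at that moment; what a row does not reach only later rows make up. A row lasts 1/8 s, in which the tool goes at most 62.5 mm and 10.7 degrees, less where a joint would pass 70% of its speed; a pose out of reach is approached as far as the arm can. A call with a gripper value outside its range is refused whole. The fingers move at their own pace and stop on an object; the grip force is fixed at half the most. Time passes only in rows, so rows that repeat a pose let the fingers close. It gives the time, the measured TCP pose, the force and the opening at its end, in the units of the state.
- observe(): the state, without advancing time (a new reading comes with each control period).
- snapshot(name): name is "scene" or "side" or "wrist"; returns a dict with "frame" (384x512x3 uint8, blue, green, red), "fx", "fy", "cx", "cy" (pixels), "k1" (the pictures are not rectified: a ray, as slopes to the right and down, at radius r is drawn at 1 + k1 r^2 times it, then the intrinsics apply), "pose" (4x4, takes a point from camera to world coordinates). Camera axes: x right, y down, z forward; pixel columns grow to the right and rows downward; lengths in mm; the calibration is good to about 2 mm. A picture is of the moment at which its call begins. There is no depth.
- close_job(): hands the job in, once; it reports no verdict.
The state is a dict: "clock": time; "qpos": joint angles; "qvel": joint speeds; "tau": joint torques, N m; "tool_pos": TCP position; "orientation": TCP orientation; "contact_force": force on the tool from outside, world axes, zero at the start; "moment": the same for the moment, N m; "gripper_width": finger opening in mm.
Only numpy, scipy, OpenCV 4.12 (cv2) and the standard library are available. Lean on these libraries where they do the work, as an engineer would, in place of code of your own. Each camera call takes 0.05 s, during which the arm holds its last target.

## Working session

There is one attempt and no reset: what is moved stays moved. The work goes in short steps, Python scripts to look and compute and a shell command to move; the robot and the scene stay as the last step left them, time stands still between calls to the robot, and variables do not carry over. Pictures are saved under pics/ and viewed, and the job is handed in when it is done.

```bash
ls; mkdir -p pics; python3 - <<'E'
from cell import observe, snapshot, grasp_offset
import cv2
print(grasp_offset); s=observe(); print(s)
for n in ["scene","side","wrist"]:
    d=snapshot(n); cv2.imwrite(f"pics/{n}0.png",d["frame"]); print(n,{k:(v.tolist() if hasattr(v,'tolist') else v) for k,v in d.items() if k!="frame"})
E
```

```text
pics
18.700000000000003
{'clock': 0.0, 'qpos': array([-1.27503048e+00,  2.13365797e-01, -3.50472106e-02,  1.32349801e+00,
       -1.14182670e-05,  1.57077445e+00]), 'qvel': array([ 0.00025432, -0.00040104, -0.00124006,  0.00124097,  0.00061827,
        0.00077013]), 'tau': array([ 3.66969216e-04, -6.86165929e+01,  4.87123346e+01,  1.77156780e-02,
        1.24907806e-04,  1.09098565e-05]), 'tool_pos': array([ 145.63518719, -477.97024712,  230.81606144]), 'orientation': array([-0.10380672, -0.69932557, -0.10458513,  0.69944969]), 'contact_force': array([-0.88019532,  0.44606243,  0.04886374]), 'moment': array([ 0.01388979, -0.01075357,  0.00706407]), 'gripper_width': 85.55218684930132}
scene {'fx': 356.3097221526265, 'fy': 356.3097221526265, 'cx': 252.93292097325389, 'cy': 190.4900534204267, 'k1': -0.09635545710658747, 'pose': [[0.716095793678136, 0.4903247752397898, -0.49677804808840964, 1036.180752667743], [0.6979867781355655, -0.49832136673102967, 0.5142861781219203, -569.7655452955], [0.004612138811171676, -0.7150226781336158, -0.6990860447256962, 787.7475742988952], [0.0, 0.0, 0.0, 1.0]]}
side {'fx': 367.283894757804, 'fy': 367.283894757804, 'cx': 253.27990404495992, 'cy': 192.23023955549215, 'k1': 0.022251645604502036, 'pose': [[-0.9509972389502025, -0.23414840241173623, 0.20193755756947082, 323.130592545704], [-0.30910550742601006, 0.736037431292405, -0.6022480261614707, 545.944117732734], [-0.007618187973565621, -0.6351562212436481, -0.7723461256635457, 795.9115920948192], [0.0, 0.0, 0.0, 1.0]]}
wrist {'fx': 333.09176414968965, 'fy': 333.09176414968965, 'cx': 255.06331550781144, 'cy': 189.9416790819488, 'k1': -0.07835113727937118, 'pose': [[0.2916114856915751, -0.91753073515767, -0.270370285818869, 214.6676765315791], [-0.956536319134911, -0.2800170657017035, -0.08141690912607007, -456.9132005386024], [-0.001005777603222277, 0.2823611038313042, -0.9593076646491361, 373.79095534807647], [0.0, 0.0, 0.0, 1.0]]}
```

View pics/scene0.png

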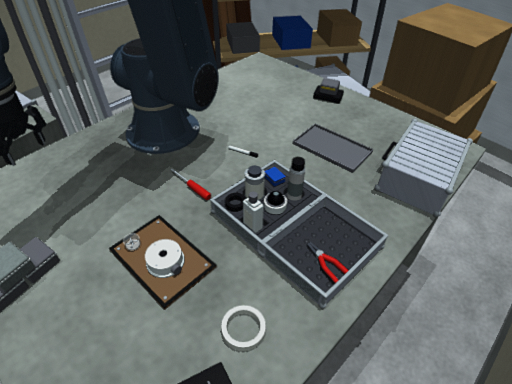

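View pics/side0.png

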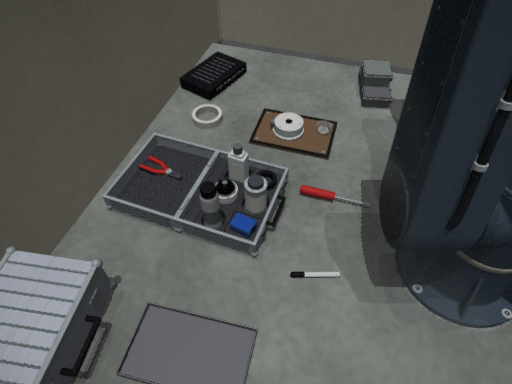

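View pics/wrist0.png

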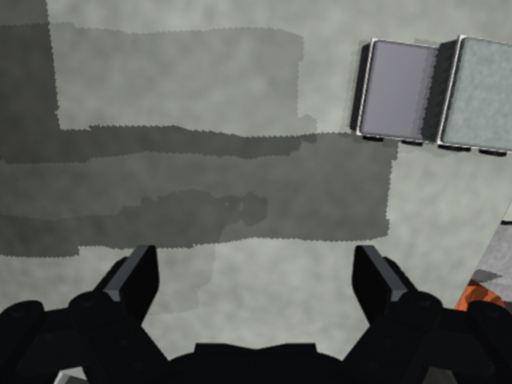

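```bash
cat > h.py <<'E'
import numpy as np, cv2
from cell import observe, snapshot
def cal(d):
    K=np.array([[d["fx"],0,d["cx"]],[0,d["fy"],d["cy"]],[0,0,1.]]); dist=np.array([d["k1"],0,0,0,0.]); return K,dist,np.array(d["pose"])
def pix2plane(d,px,z):
    K,dist,T=cal(d)
    p=cv2.undistortPoints(np.array(px,float).reshape(-1,1,2),K,dist).reshape(-1,2)
    r=np.c_[p,np.ones(len(p))]@T[:3,:3].T; o=T[:3,3]
    z=np.broadcast_to(z,len(p)); return o+r*((z-o[2])/r[:,2])[:,None]
def proj(d,P):
    K,dist,T=cal(d); R=T[:3,:3].T; t=-R@T[:3,3]
    return cv2.projectPoints(np.array(P,float).reshape(-1,1,3),cv2.Rodrigues(R)[0],t,K,dist)[0].reshape(-1,2)
def ring(c,r,z,n=40):
    a=np.linspace(0,2*np.pi,n); return np.c_[c[0]+r*np.cos(a),c[1]+r*np.sin(a),np.full(n,z)]
def rect(c,yaw,lx,ly,z):
    u=np.array([np.cos(yaw),np.sin(yaw)]);v=np.array([-u[1],u[0]])
    return np.array([[*(np.array(c[:2])+sx*lx/2*u+sy*ly/2*v),z] for sx,sy in [(-1,-1),(1,-1),(1,1),(-1,1),(-1,-1)]])
def crop(d,box,s,name,lines=()):
    x0,y0,x1,y1=box; im=cv2.resize(d["frame"][y0:y1,x0:x1],None,fx=s,fy=s,interpolation=cv2.INTER_CUBIC)
    cols=[(0,0,255),(0,255,0),(255,0,0),(0,255,255),(255,0,255),(255,255,0)]
    for i,P in enumerate(lines):
        q=((proj(d,P)-[x0,y0]+0.5)*s-0.5)
        cv2.polylines(im,[np.round(q*16).astype(np.int32)],False,cols[i%6],1,cv2.LINE_AA,4)
    st=20
    for x in range((x0//st+1)*st,x1,st):
        cv2.line(im,((x-x0)*s,0),((x-x0)*s,5),(0,0,255),1); cv2.putText(im,str(x),((x-x0)*s-10,15),0,.35,(0,0,255))
    for y in range((y0//st+1)*st,y1,st):
        cv2.line(im,(0,(y-y0)*s),(5,(y-y0)*s),(0,0,255),1); cv2.putText(im,str(y),(6,(y-y0)*s+4),0,.35,(0,0,255))
    cv2.imwrite(f"pics/{name}.png",im)
E
python3 - <<'E'
from h import *
import pickle
D={n:snapshot(n) for n in["scene","side"]}; pickle.dump(D,open("d0.pkl","wb"))
crop(D["scene"],(205,150,335,250),6,"sc1"); crop(D["side"],(170,130,300,240),5,"si1")
E
```

```text
(no output)
```

View pics/sc1.png

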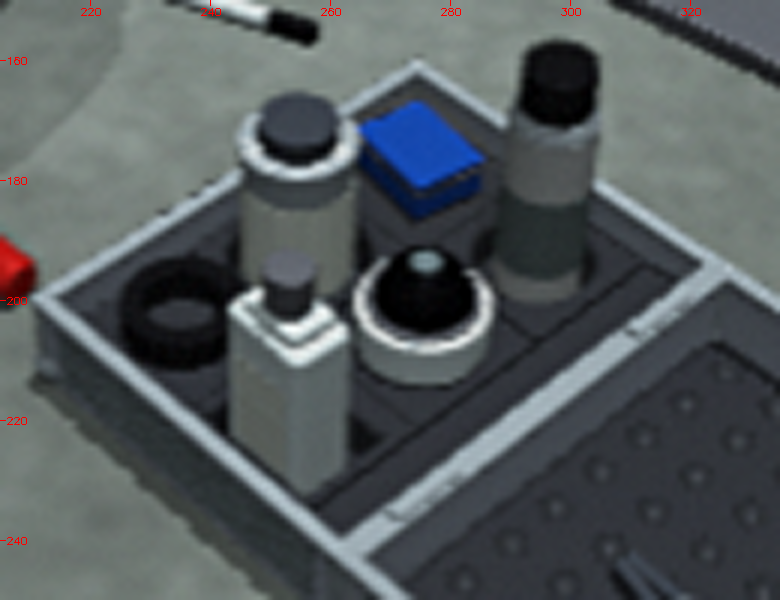

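View pics/si1.png

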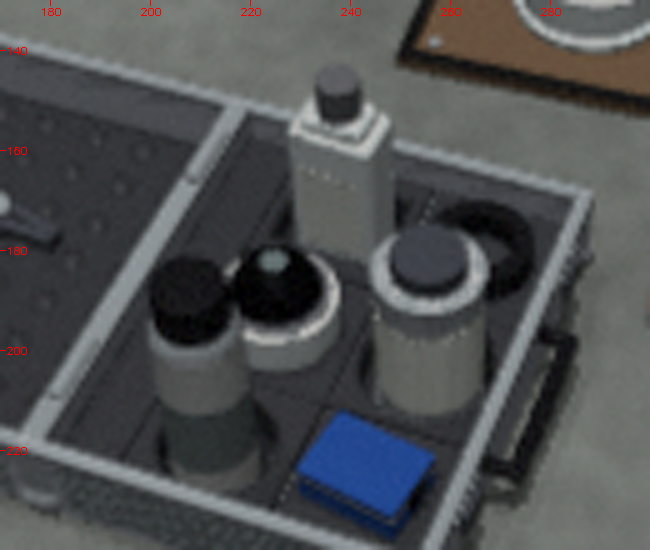

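```bash
python3 - <<'E'
from h import *
import pickle
D=pickle.load(open("d0.pkl","rb"))
o={"can":(160,(298.5,159.7),(208,186)),"tin":(123,(254.7,169.7),(256,180)),"bottle":(139,(253.3,194.2),(238,146.4)),"cam":(60,(275.7,200.8),(226.4,188))}
for k,(z,a,b) in o.items(): print(k,pix2plane(D["scene"],[a],z).round(1),pix2plane(D["side"],[b],z).round(1))
crop(D["scene"],(90,190,230,320),5,"sc2"); crop(D["side"],(230,90,360,180),6,"si2")
crop(D["scene"],(270,80,400,190),5,"sc3"); crop(D["side"],(100,280,280,384),4,"si3")
# case corners at z=55
print(pix2plane(D["scene"],[(274.7,161),(212,199.5),(262,241.5),(326,194)],55).round(1))
E
```

```text
can [[594.9  68.2 160. ]] [[593.3  63.9 160. ]]
tin [[508.4 -16.8 123. ]] [[504.7 -17.5 123. ]]
bottle [[ 585.4 -101.6  139. ]] [[ 579.8 -100.   139. ]]
cam [[594.4 -19.   60. ]] [[587.1 -20.2  60. ]]
[[ 470.7  115.7   55. ]
 [ 457.6 -139.6   55. ]
 [ 663.  -148.7   55. ]
 [ 678.3  108.8   55. ]]
```

View pics/sc2.png

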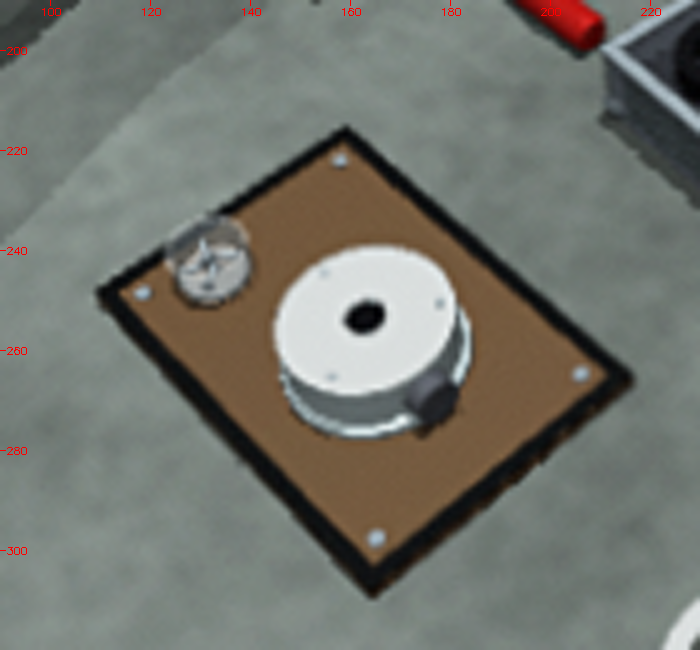

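View pics/si2.png

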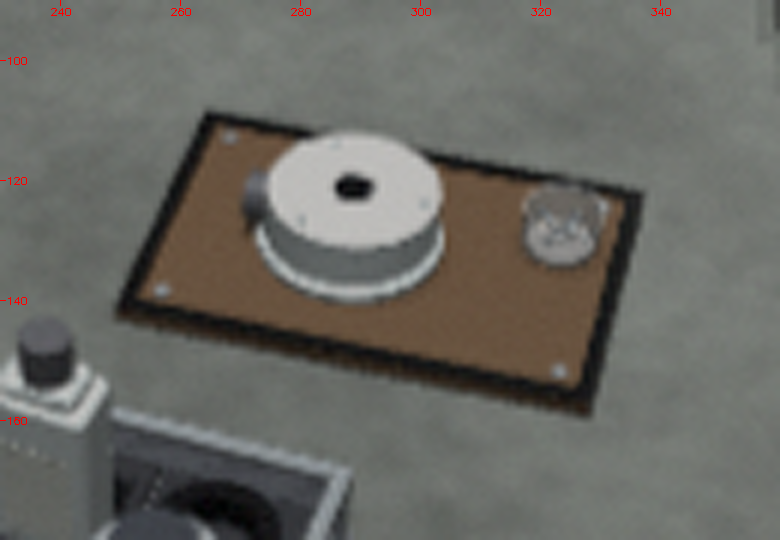

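View pics/sc3.png

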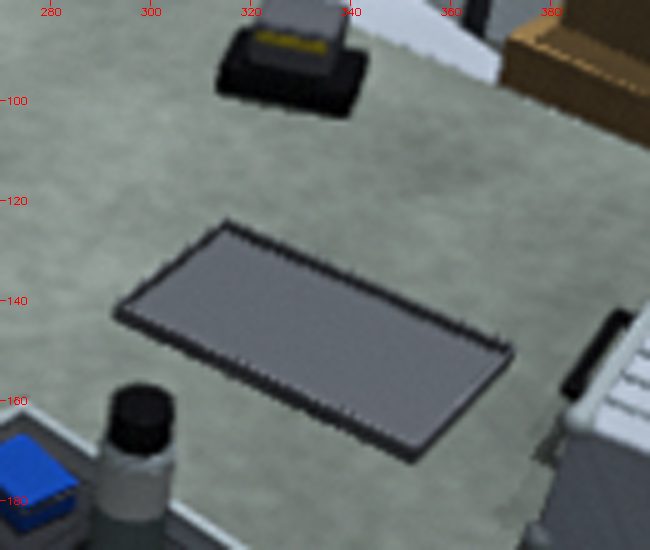

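View pics/si3.png

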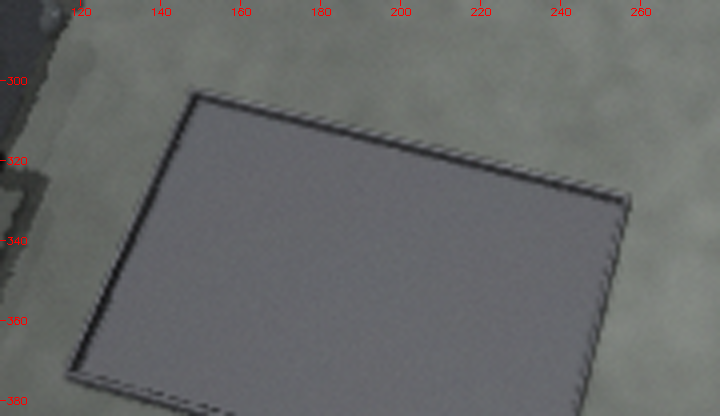

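```bash
python3 - <<'E'
from h import *
import pickle
D=pickle.load(open("d0.pkl","rb"))
print("mount",pix2plane(D["scene"],[(163.2,254)],45),pix2plane(D["side"],[(289.1,121.7)],45))
print("tray",pix2plane(D["scene"],[(315.2,124),(373,150),(352.6,172.4),(293,142.6)],14).round(1),pix2plane(D["side"],[(149,303.3),(257,330),(117.5,373.7)],14).round(1))
print("pot",pix2plane(D["scene"],[(131.5,240)],33).round(1))
c={"can":(594,66),"tin":(506.5,-17),"bot":(582.5,-101),"cam":(590.5,-19.5)}
L=[ring(c["can"],18.5,160),ring(c["can"],22.5,126),ring(c["tin"],29,110),ring(c["tin"],20,123),ring(c["bot"],12,139),rect(c["bot"],-.045,50,34,108),ring(c["cam"],33,60),ring(c["cam"],33,34)]
crop(D["scene"],(205,150,335,250),6,"sc1b",L); crop(D["side"],(170,130,300,240),5,"si1b",L)
E
```

```text
mount [[ 506.9720504  -348.27313755   45.        ]] [[ 500.93298692 -346.00398457   45.        ]]
tray [[401.1 432.6  14. ]
 [647.8 448.7  14. ]
 [661.7 292.2  14. ]
 [416.7 278.5  14. ]] [[648.7 307.6  14. ]
 [404.3 290.3  14. ]
 [638.5 453.2  14. ]]
pot [[ 400.4 -378.6   33. ]]
```

View pics/sc1b.png

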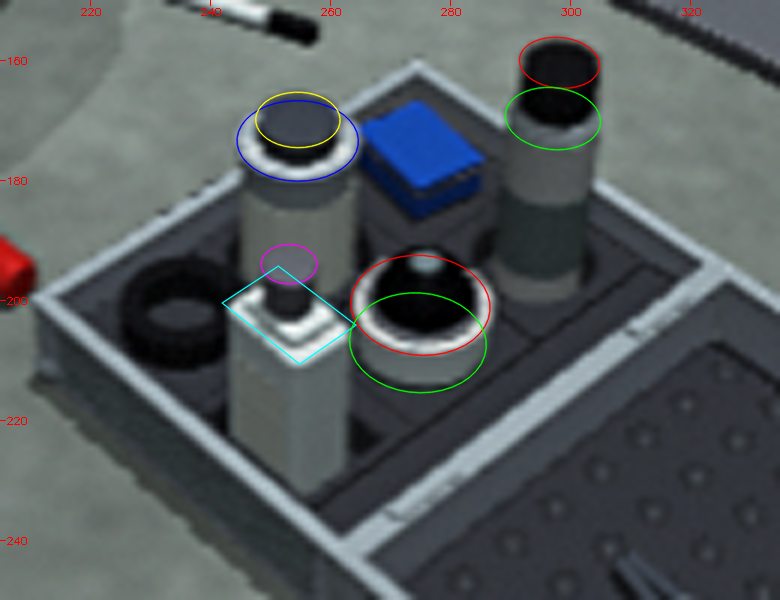

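View pics/si1b.png

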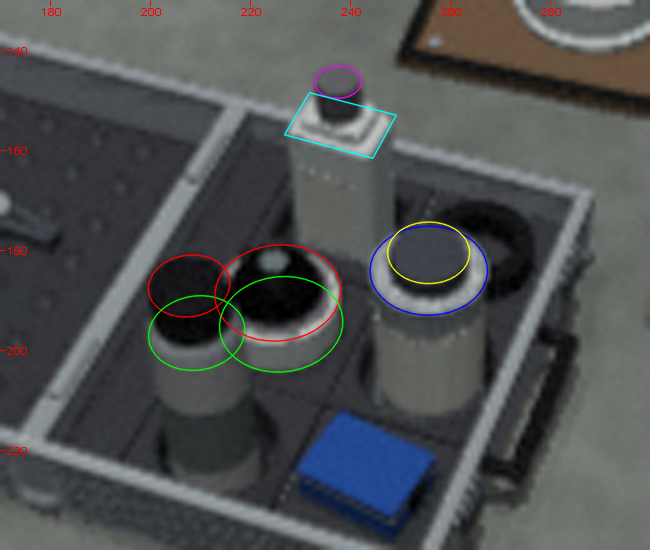

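```bash
cat >> h.py <<'E'
from scipy.spatial.transform import Rotation as Rn
def Rcur(s=None):
    s=s or observe(); q=s["orientation"]; return Rn.from_quat([q[1],q[2],q[3],q[0]])
def Rdown(yaw_deg):
    a=np.radians(yaw_deg); y=np.array([np.cos(a),np.sin(a),0]); x=np.array([0,0,-1.]); return Rn.from_matrix(np.c_[x,y,np.cross(x,y)])
def plan(p,yaw,via=()):
    s=observe(); R=Rcur(s)
    t=(R.inv()*Rdown(yaw)).as_rotvec(degrees=True)
    out=[R.inv().apply(np.array(q)-s["tool_pos"]).round(1) for q in list(via)+[p]]
    print("clock %.2f pos %s F %s w %.1f q %s"%(s["clock"],s["tool_pos"].round(1),s["contact_force"].round(1),s["gripper_width"],s["qpos"].round(2)))
    print("turn",t.round(2),"linear",*[o.tolist() for o in out])
E
python3 - <<'E'
from h import *
s=observe(); M=Rcur(s).as_matrix(); print(M.round(3)); print("ytool yaw",np.degrees(np.arctan2(M[1,1],M[0,1])), "q1",np.degrees(s["qpos"][0]))
d=snapshot("wrist"); T=np.array(d["pose"]); print(M.T@(T[:3,3]-s["tool_pos"])); print((M.T@T[:3,:3]).round(3))
for y in (87,-93): plan((594,66,260),y,[(300,-300,260)])
E
```

```text
[[-0.     0.292 -0.957]
 [ 0.    -0.957 -0.292]
 [-1.    -0.001  0.   ]]
ytool yaw -73.05070000209155 q1 -73.0512705367696
[-142.92320931   -0.20493092  -72.14849602]
[[ 0.    -0.282  0.959]
 [ 1.     0.     0.   ]
 [-0.     0.959  0.282]]
clock 0.30 pos [ 145.7 -478.1  231.1] F [-0.3 -0.4 -0.2] w 85.2 q [-1.27  0.21 -0.03  1.32  0.    1.57]
turn [-1.6005e+02 -3.0000e-02  1.0000e-02] linear [-28.8, -125.4, -199.5] [-28.7, -389.8, -587.4]
clock 0.30 pos [ 145.7 -478.1  231.1] F [-0.3 -0.4 -0.2] w 85.2 q [-1.27  0.21 -0.03  1.32  0.    1.57]
turn [19.95  0.    0.02] linear [-28.8, -125.4, -199.5] [-28.7, -389.8, -587.4]
```

```bash
python3 - <<'E'
from h import *
plan((560,-18,300),87.2)
E
```

```text
clock 0.30 pos [ 145.7 -478.1  231.1] F [-0.3 -0.4 -0.2] w 85.2 q [-1.27  0.21 -0.03  1.32  0.    1.57]
turn [-1.6025e+02 -3.0000e-02  1.0000e-02] linear [-68.7, -319.4, -530.4]
```

```bash
python3 -m creep '{"turn":[[-160.2,0,0],[-160.2,0,0],[-160.2,0,0],[-160.2,0,0],[-160.2,0,0],[-160.2,0,0],[-160.2,0,0],[-160.2,0,0],[-160.2,0,0],[-160.2,0,0],[-160.2,0,0],[-160.2,0,0],[-160.2,0,0],[-160.2,0,0],[-160.2,0,0],[-160.2,0,0],[-160.2,0,0]],"linear":[[-68.7,-319.4,-530.4],[-68.7,-319.4,-530.4],[-68.7,-319.4,-530.4],[-68.7,-319.4,-530.4],[-68.7,-319.4,-530.4],[-68.7,-319.4,-530.4],[-68.7,-319.4,-530.4],[-68.7,-319.4,-530.4],[-68.7,-319.4,-530.4],[-68.7,-319.4,-530.4],[-68.7,-319.4,-530.4],[-68.7,-319.4,-530.4],[-68.7,-319.4,-530.4],[-68.7,-319.4,-530.4],[-68.7,-319.4,-530.4],[-68.7,-319.4,-530.4],[-68.7,-319.4,-530.4]],"jaw":[0,0,0,0,0,0,0,0,0,0,0,0,0,0,0,0,0]}'
python3 - <<'E'
from h import *
import pickle
plan((560,-18,300),87.2)
d=snapshot("wrist"); pickle.dump(d,open("w1.pkl","wb")); cv2.imwrite("pics/w1.png",d["frame"])
E
```

```text
clock: 2.42
tool_pos: [560.0, -18.1, 299.9]
orientation: [0.707, 0.019, 0.707, -0.019]
contact_force: [-0.5, -0.3, -0.5]
gripper_width: 85.5
clock 2.42 pos [560.  -18.1 299.9] F [-0.5 -0.3 -0.5] w 85.5 q [-0.03  0.35  0.32  1.54 -0.    0.02]
turn [-0.28 -0.01  0.  ] linear [-0.1, 0.1, 0.0]
```

View pics/w1.png

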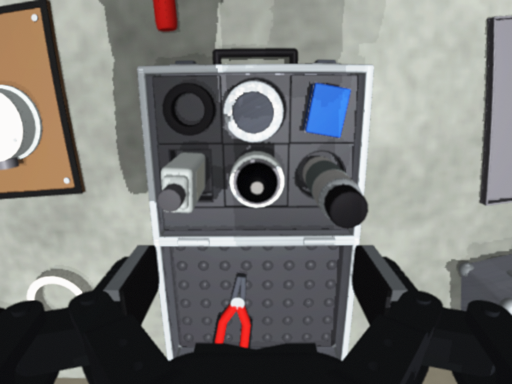

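```bash
python3 - <<'E'
from h import *
import pickle
d=pickle.load(open("w1.pkl","rb"))
c={"can":(594,66),"tin":(506.5,-17),"bot":(582.5,-101),"cam":(590.5,-19.5)}
L=[ring(c["can"],18.5,160),ring(c["can"],22.5,10),ring(c["tin"],29,110),ring(c["tin"],20,123),ring(c["bot"],12,139),rect(c["bot"],-.045,50,34,108),ring(c["cam"],33,60)]
crop(d,(135,55,385,255),3,"w1b"); crop(d,(135,55,385,255),3,"w1c",L)
print(pix2plane(d,[(141,67),(371,68),(354,235),(158,236)],55).round(1))
E
```

```text
[[ 452.9 -139.5   55. ]
 [ 467.8  116.8   55. ]
 [ 669.1  102.7   55. ]
 [ 657.1 -147.1   55. ]]
```

View pics/w1b.png

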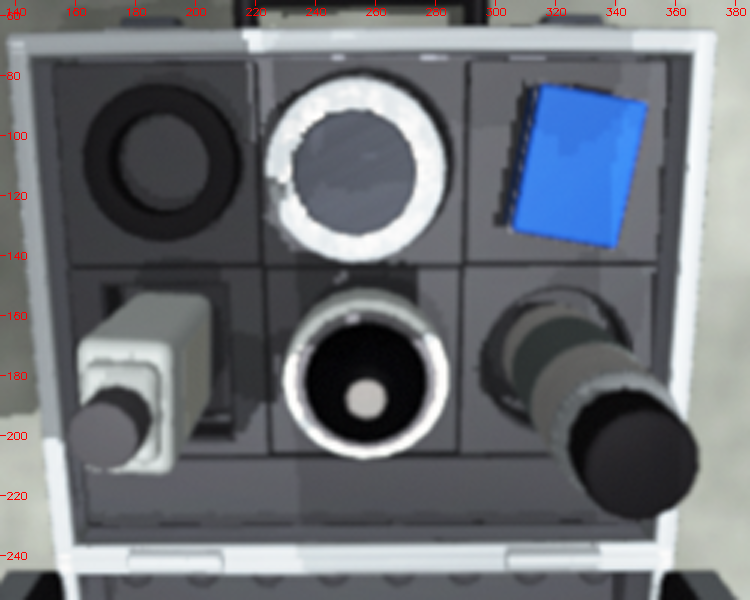

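View pics/w1c.png

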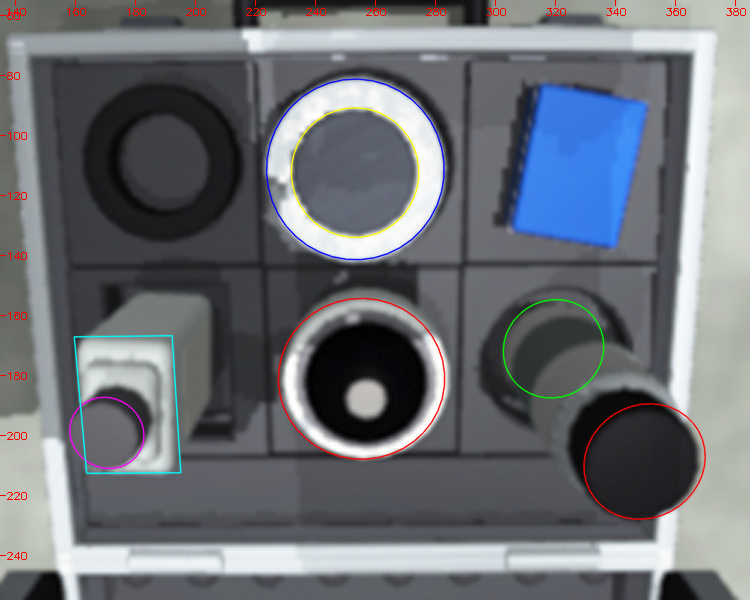

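```bash
python3 - <<'E'
from h import *
import pickle
d=pickle.load(open("w1.pkl","rb"))
P=np.array([(70,267),(263,266),(463,265),(655,265),(84,453),(270,453),(458,453),(257,60),(468,60)])/3+[135,55]-0.33
G=pix2plane(d,P,34)[:,:2]; print(G.round(1))
print("cell tin",G[[1,2,7,8]].mean(0),"cam",G[[1,2,5,6]].mean(0),"bot",G[[0,1,4,5]].mean(0),)
v=G[3]-G[0]; print(np.degrees(np.arctan2(v[1],v[0]))-90)
print("cam",pix2plane(d,[np.array([366,374])/3+[135,55]],60),"tin",pix2plane(d,[np.array([354.5,171.5])/3+[135,55]],110))
a=np.array([480,287]);b=np.array([632,287])
E
```

```text
[[ 542.6 -137.3]
 [ 546.8  -57.5]
 [ 550.8   24.5]
 [ 554.7  104. ]
 [ 623.6 -142.1]
 [ 627.9  -61. ]
 [ 632.2   20.3]
 [ 465.9  -53.5]
 [ 470.3   28.8]]
cell tin [508.44527995 -14.40783852] cam [589.43167346 -18.40558777] bot [585.22669571 -99.45613136]
-2.876996305615947
cam [[588.51362368 -17.03746113  60.        ]] tin [[507.0775808  -16.82446169 110.        ]]
```

```bash
python3 - <<'E'
from h import *
plan((594,64.8,94),87.1,[(594,64.8,200),(594,64.8,115)])
E
```

```text
clock 2.48 pos [560.  -18.1 300. ] F [-0.1  0.8  0.7] w 85.3 q [-0.03  0.35  0.32  1.54 -0.    0.02]
turn [-0.14 -0.01  0.  ] linear [100.0, 84.6, 29.6] [185.0, 84.6, 29.6] [206.0, 84.6, 29.6]
```

```bash
python3 -m creep '{"turn":[[0,0,0],[0,0,0],[0,0,0],[0,0,0],[0,0,0],[0,0,0],[0,0,0],[0,0,0],[0,0,0],[0,0,0],[0,0,0],[0,0,0]],"linear":[[50,42,15],[100,84.6,29.6],[100,84.6,29.6],[150,84.6,29.6],[190,84.6,29.6],[206,84.6,29.6],[206,84.6,29.6],[206,84.6,29.6],[206,84.6,29.6],[206,84.6,29.6],[206,84.6,29.6],[206,84.6,29.6]],"jaw":[0,0,0,0,0,0,0,1,1,1,1,1]}'
python3 - <<'E'
from h import *
plan((594,64.8,200),87.1)
d=snapshot("side"); crop(d,(150,100,330,250),4,"g1")
E
```

```text
clock: 3.98
tool_pos: [594.6, 65.0, 95.5]
orientation: [0.708, 0.018, 0.706, -0.017]
contact_force: [-1.4, -0.5, 9.1]
gripper_width: 44.1
clock 3.98 pos [594.6  65.   95.5] F [-1.4 -0.5  9.1] w 44.1 q [ 0.11  0.47 -0.02  1.08 -0.    0.16]
turn [ 0.05  0.14 -0.02] linear [-104.5, -0.2, -0.4]
```

View pics/g1.png

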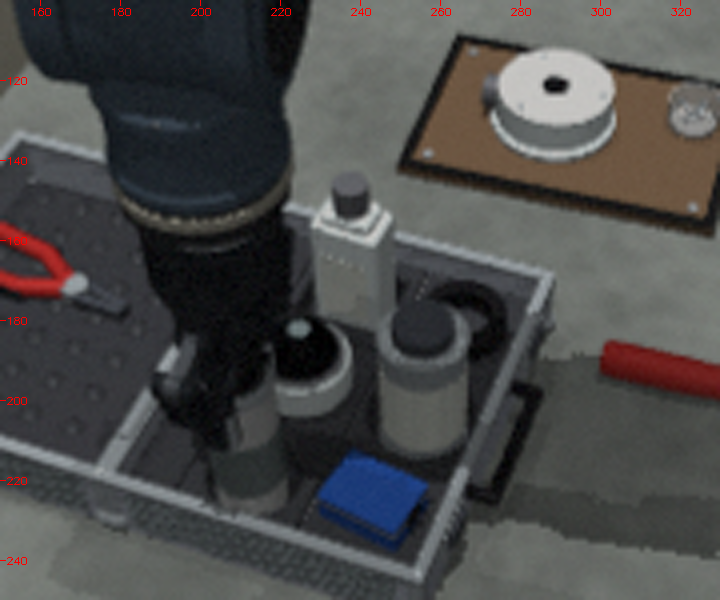

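```bash
python3 -m creep '{"turn":[[0,0,0],[0,0,0],[0,0,0],[0,0,0],[0,0,0]],"linear":[[-10,0,0],[-50,0,0],[-100,0,0],[-116,0,0],[-116,0,0]],"jaw":[1,1,1,1,1]}'
python3 - <<'E'
from h import *
plan((600,350,89.5),87.1,[(600,350,210),(600,350,110)])
d=snapshot("side"); crop(d,(150,60,330,210),4,"g2")
E
```

```text
clock: 4.65
tool_pos: [594.5, 65.0, 211.7]
orientation: [0.708, 0.018, 0.706, -0.017]
contact_force: [0.2, 1.4, -2.3]
gripper_width: 43.8
clock 4.65 pos [594.5  65.  211.7] F [ 0.2  1.4 -2.3] w 43.8 q [0.11 0.42 0.2  1.35 0.   0.16]
turn [ 0.04  0.15 -0.03] linear [1.8, 285.0, -8.7] [101.8, 284.9, -8.9] [122.3, 284.9, -9.0]
```

View pics/g2.png

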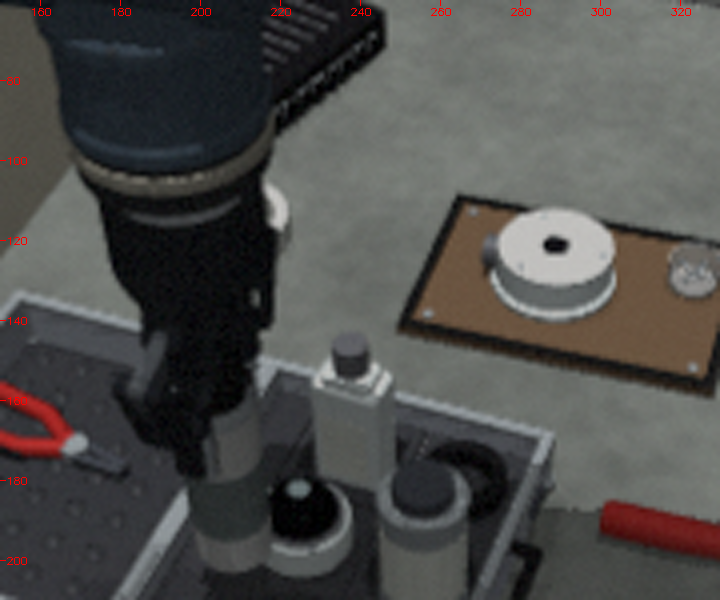

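```bash
python3 -m creep '{"turn":[[0,0,0],[0,0,0],[0,0,0],[0,0,0],[0,0,0],[0,0,0],[0,0,0],[0,0,0],[0,0,0],[0,0,0],[0,0,0],[0,0,0],[0,0,0],[0,0,0]],"linear":[[2,30,-1],[2,80,-3],[2,130,-4],[2,180,-6],[2,230,-7],[2,270,-8],[2,285,-9],[2,285,-9],[45,285,-9],[90,285,-9],[108,285,-9],[115,285,-9],[118,285,-9],[118,285,-9]],"jaw":[1,1,1,1,1,1,1,1,1,1,1,1,1,1]}'
python3 - <<'E'
from h import *
plan((600,350,88.5),87.1)
d=snapshot("scene"); crop(d,(270,60,450,210),4,"g3")
E
```

```text
clock: 6.45
tool_pos: [599.5, 349.8, 92.9]
orientation: [0.707, 0.018, 0.707, -0.018]
contact_force: [0.2, 0.2, -1.4]
gripper_width: 43.6
clock 6.45 pos [599.5 349.8  92.9] F [ 0.2  0.2 -1.4] w 43.6 q [ 0.53  0.67  0.31  1.21 -0.    0.58]
turn [ 0.02  0.06 -0.03] linear [4.4, 0.2, 0.5]
```

View pics/g3.png

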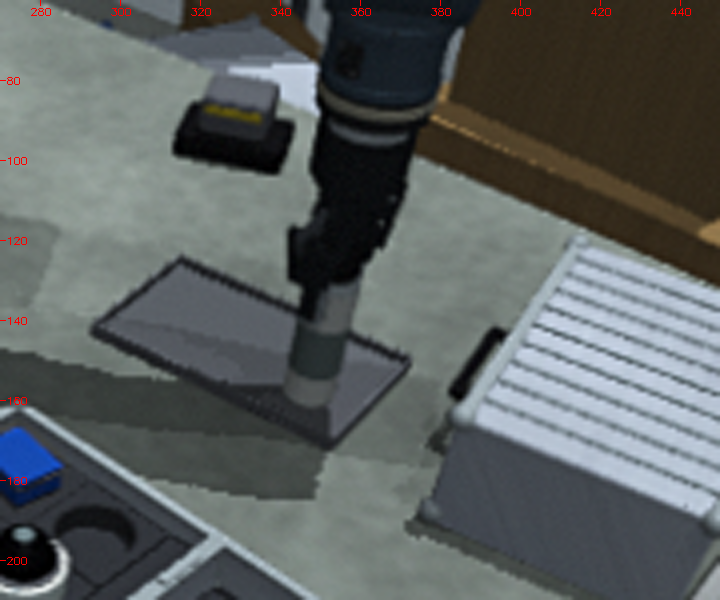

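```bash
python3 -m creep '{"turn":[[0,0,0],[0,0,0],[0,0,0]],"linear":[[2,0,0],[4,0,0],[4.5,0,0]],"jaw":[1,1,1]}'
```

```text
clock: 6.88
tool_pos: [599.3, 350.2, 88.5]
orientation: [0.707, 0.018, 0.706, -0.017]
contact_force: [-2.3, -2.5, 12.6]
gripper_width: 43.6
```

```bash
python3 -m creep '{"turn":[[0,0,0],[0,0,0],[0,0,0],[0,0,0],[0,0,0],[0,0,0],[0,0,0]],"linear":[[0,0,0],[0,0,0],[0,0,0],[0,0,0],[-20,0,0],[-70,0,0],[-120,0,0]],"jaw":[0,0,0,0,0,0,0]}'
python3 - <<'E'
from h import *
plan((582,-100.5,73.5),87.1,[(582,-100.5,220),(582,-100.5,110)])
d=snapshot("scene"); crop(d,(270,60,450,210),4,"g4")
E
```

```text
clock: 7.75
tool_pos: [598.6, 349.8, 208.8]
orientation: [0.707, 0.017, 0.707, -0.018]
contact_force: [0.4, 0.8, 1.2]
gripper_width: 85.2
clock 7.75 pos [598.6 349.8 208.8] F [0.4 0.8 1.2] w 85.2 q [0.53 0.66 0.58 1.49 0.   0.58]
turn [ 0.05 -0.03  0.02] linear [-11.1, -450.6, 5.8] [98.9, -450.5, 5.8] [135.4, -450.5, 5.9]
```

View pics/g4.png

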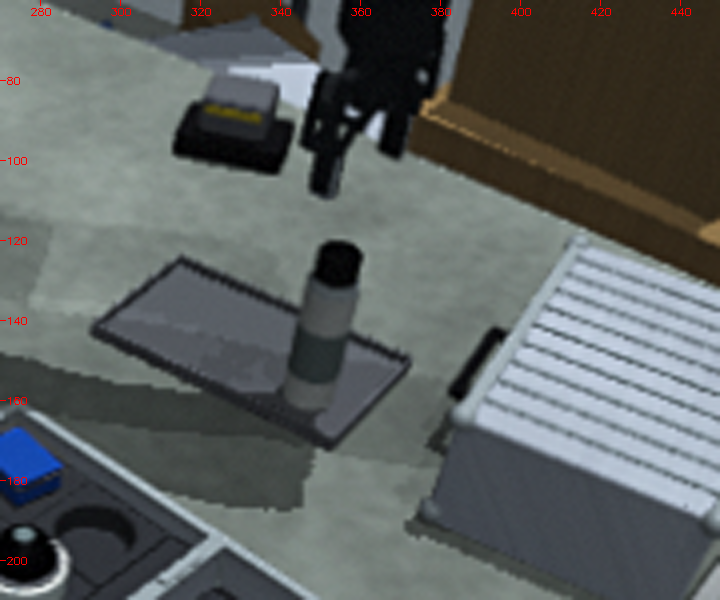

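```bash
python3 -m creep '{"turn":[[0,0,0],[0,0,0],[0,0,0],[0,0,0],[0,0,0],[0,0,0],[0,0,0],[0,0,0],[0,0,0],[0,0,0],[0,0,0],[0,0,0],[0,0,0],[0,0,0],[0,0,0],[0,0,0],[0,0,0],[0,0,0],[0,0,0],[0,0,0]],"linear":[[-11,-40,1],[-11,-100,2],[-11,-160,2],[-11,-220,3],[-11,-280,4],[-11,-340,5],[-11,-400,6],[-11,-440,6],[-11,-450.5,6],[-11,-450.5,6],[35,-450.5,6],[80,-450.5,6],[115,-450.5,6],[132,-450.5,6],[135.4,-450.5,6],[135.4,-450.5,6],[135.4,-450.5,6],[135.4,-450.5,6],[135.4,-450.5,6],[135.4,-450.5,6]],"jaw":[0,0,0,0,0,0,0,0,0,0,0,0,0,0,0,0,1,1,1,1]}'
python3 - <<'E'
from h import *
plan((582,-100.5,73.5),87.1)
E
```

```text
clock: 10.3
tool_pos: [582.8, -100.3, 72.5]
orientation: [0.707, 0.018, 0.707, -0.018]
contact_force: [0.3, -0.4, 4.1]
gripper_width: 33.4
clock 10.30 pos [ 582.8 -100.3   72.5] F [ 0.3 -0.4  4.1] w 33.4 q [-0.17  0.47 -0.08  1.02  0.   -0.12]
turn [0.04 0.04 0.  ] linear [-1.0, -0.2, -0.8]
```

```bash
python3 -m creep '{"turn":[[0,0,0],[0,0,0],[0,0,0],[0,0,0],[0,0,0],[0,0,0],[0,0,0]],"linear":[[0,0,0],[-10,0,0],[-50,0,0],[-100,0,0],[-128,0,0],[-130,0,0],[-130,0,0]],"jaw":[1,1,1,1,1,1,1]}'
python3 - <<'E'
from h import *
plan((522,350,65.5),87.1,[(522,350,200),(522,350,90)])
E
```

```text
clock: 11.18
tool_pos: [582.1, -100.2, 201.2]
orientation: [0.706, 0.018, 0.707, -0.018]
contact_force: [0.4, 0.4, -2.6]
gripper_width: 33.1
clock 11.18 pos [ 582.1 -100.2  201.2] F [ 0.4  0.4 -2.6] w 33.1 q [-0.17  0.41  0.16  1.32 -0.   -0.12]
turn [ 0.05 -0.07 -0.01] linear [1.4, 446.7, -82.5] [111.4, 446.6, -82.3] [135.9, 446.6, -82.3]
```

```bash
python3 -m creep '{"turn":[[0,0,0],[0,0,0],[0,0,0],[0,0,0],[0,0,0],[0,0,0],[0,0,0],[0,0,0],[0,0,0],[0,0,0],[0,0,0],[0,0,0],[0,0,0],[0,0,0],[0,0,0],[0,0,0],[0,0,0]],"linear":[[1,30,-6],[1,80,-15],[1,140,-26],[1,200,-37],[1,260,-48],[1,320,-60],[1,380,-71],[1,425,-79],[1,445,-82],[1,446.7,-82.4],[40,446.7,-82.4],[90,446.7,-82.4],[120,446.7,-82.4],[130,446.7,-82.4],[133.5,446.7,-82.4],[135.5,446.7,-82.4],[136,446.7,-82.4]],"jaw":[1,1,1,1,1,1,1,1,1,1,1,1,1,1,1,1,1]}'
python3 - <<'E'
from h import *
d=snapshot("scene"); crop(d,(270,60,450,210),4,"g5")
E
```

```text
clock: 13.3
tool_pos: [523.0, 350.3, 67.0]
orientation: [0.707, 0.018, 0.706, -0.017]
contact_force: [0.1, -0.8, -2.8]
gripper_width: 33.5
```

View pics/g5.png

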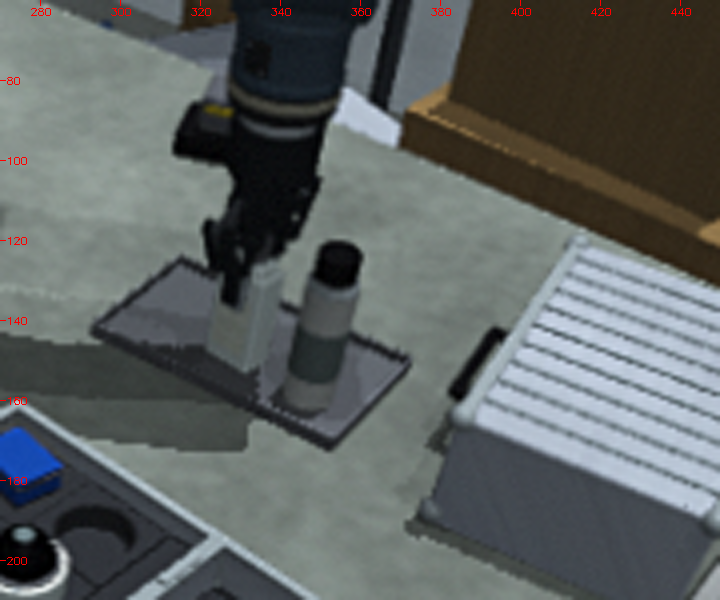

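Not yet in contact; lower by 0.7 mm steps.

```bash
python3 -m creep '{"turn":[[0,0,0],[0,0,0],[0,0,0]],"linear":[[1,0,0],[1.7,0,0],[1.7,0,0]],"jaw":[1,1,1]}'
```

```text
clock: 13.72
tool_pos: [522.9, 350.2, 65.5]
orientation: [0.707, 0.018, 0.706, -0.017]
contact_force: [-1.4, -2.9, 10.5]
gripper_width: 33.6
```

```bash
python3 -m creep '{"turn":[[0,0,0],[0,0,0],[0,0,0],[0,0,0],[0,0,0],[0,0,0],[0,0,0],[0,0,0]],"linear":[[0,0,0],[0,0,0],[0,0,0],[0,0,0],[-20,0,0],[-70,0,0],[-120,0,0],[-130,0,0]],"jaw":[0,0,0,0,0,0,0,0]}'
python3 - <<'E'
from h import *
plan((507.2,-16.5,62),87.1,[(507.2,-16.5,195),(507.2,-16.5,100)])
d=snapshot("scene"); crop(d,(270,60,450,210),4,"g6")
E
```

```text
clock: 14.72
tool_pos: [523.7, 350.8, 198.0]
orientation: [0.708, 0.019, 0.705, -0.017]
contact_force: [0.3, -0.1, -0.1]
gripper_width: 85.6
clock 14.72 pos [523.7 350.8 198. ] F [ 0.3 -0.1 -0.1] w 85.6 q [ 0.59  0.49  0.28  1.35 -0.    0.64]
turn [ 0.05  0.24 -0.18] linear [1.9, -367.7, 1.8] [96.9, -368.0, 1.4] [134.9, -368.1, 1.2]
```

View pics/g6.png

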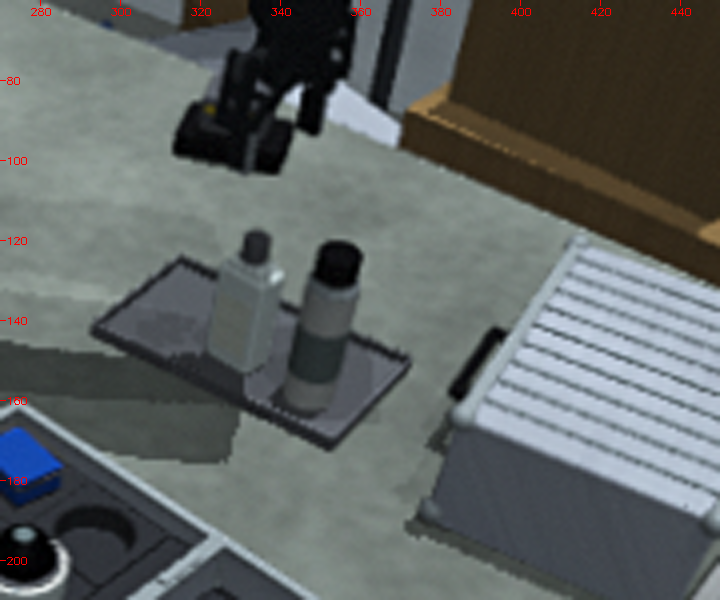

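```bash
python3 -m creep '{"turn":[[0,0.2,-0.2],[0,0.2,-0.2],[0,0.2,-0.2],[0,0.2,-0.2],[0,0.2,-0.2],[0,0.2,-0.2],[0,0.2,-0.2],[0,0.2,-0.2],[0,0.2,-0.2],[0,0.2,-0.2],[0,0.2,-0.2],[0,0.2,-0.2],[0,0.2,-0.2],[0,0.2,-0.2],[0,0.2,-0.2],[0,0.2,-0.2],[0,0.2,-0.2],[0,0.2,-0.2],[0,0.2,-0.2]],"linear":[[2,-40,0],[2,-100,0],[2,-160,1],[2,-220,1],[2,-280,1],[2,-330,1],[2,-360,1.5],[2,-368,1.5],[2,-368,1.5],[45,-368,1.5],[90,-368,1.5],[120,-368,1.5],[132,-368,1.3],[134.9,-368,1.2],[134.9,-368,1.2],[134.9,-368,1.2],[134.9,-368,1.2],[134.9,-368,1.2],[134.9,-368,1.2]],"jaw":[0,0,0,0,0,0,0,0,0,0,0,0,0,0,0,1,1,1,1]}'
python3 - <<'E'
from h import *
plan((507.2,-16.5,62),87.1)
E
```

```text
clock: 17.15
tool_pos: [505.9, -17.6, 60.5]
orientation: [0.706, 0.016, 0.708, -0.019]
contact_force: [-1.8, 1.0, 9.2]
gripper_width: 55.1
clock 17.15 pos [505.9 -17.6  60.5] F [-1.8  1.   9.2] w 55.1 q [-0.03  0.33 -0.33  0.91 -0.    0.02]
turn [ 0.05 -0.11  0.19] linear [-1.6, 1.2, 1.2]
```

```bash
python3 -m creep '{"turn":[[0,0,0],[0,0,0],[0,0,0],[0,0,0],[0,0,0],[0,0,0],[0,0,0]],"linear":[[0,0,0],[-10,0,0],[-50,0,0],[-100,0,0],[-135,0,0],[-140,0,0],[-140,0,0]],"jaw":[1,1,1,1,1,1,1]}'
python3 - <<'E'
from h import *
plan((447,347,53.5),87.1,[(447,347,200),(447,347,90)])
E
```

```text
clock: 18.02
tool_pos: [505.7, -17.2, 199.0]
orientation: [0.705, 0.016, 0.708, -0.019]
contact_force: [0.2, -0.2, -3.7]
gripper_width: 55.1
clock 18.02 pos [505.7 -17.2 199. ] F [ 0.2 -0.2 -3.7] w 55.1 q [-0.03  0.24 -0.09  1.25 -0.    0.02]
turn [ 0.04 -0.22  0.2 ] linear [-1.9, 360.8, -76.7] [108.1, 361.2, -76.3] [144.6, 361.3, -76.2]
```

```bash
python3 -m creep '{"turn":[[0,-0.2,0.2],[0,-0.2,0.2],[0,-0.2,0.2],[0,-0.2,0.2],[0,-0.2,0.2],[0,-0.2,0.2],[0,-0.2,0.2],[0,-0.2,0.2],[0,-0.2,0.2],[0,-0.2,0.2],[0,-0.2,0.2],[0,-0.2,0.2],[0,-0.2,0.2],[0,-0.2,0.2]],"linear":[[-2,30,-6],[-2,80,-17],[-2,140,-30],[-2,200,-42],[-2,260,-55],[-2,310,-66],[-2,345,-73],[-2,361,-76.5],[-2,361,-76.5],[40,361,-76.5],[90,361,-76.5],[125,361,-76.3],[138,361,-76.2],[142,361,-76.2]],"jaw":[1,1,1,1,1,1,1,1,1,1,1,1,1,1]}'
python3 - <<'E'
from h import *
plan((447,347,53.5),87.1)
d=snapshot("scene"); crop(d,(270,60,450,210),4,"g7")
E
```

```text
clock: 19.77
tool_pos: [447.5, 346.0, 56.6]
orientation: [0.707, 0.018, 0.707, -0.018]
contact_force: [-0.2, -0.3, -2.6]
gripper_width: 54.8
clock 19.77 pos [447.5 346.   56.6] F [-0.2 -0.3 -2.6] w 54.8 q [ 0.66  0.44 -0.17  0.96 -0.    0.71]
turn [-0.   -0.01  0.02] linear [3.1, 0.9, -0.6]
```

View pics/g7.png

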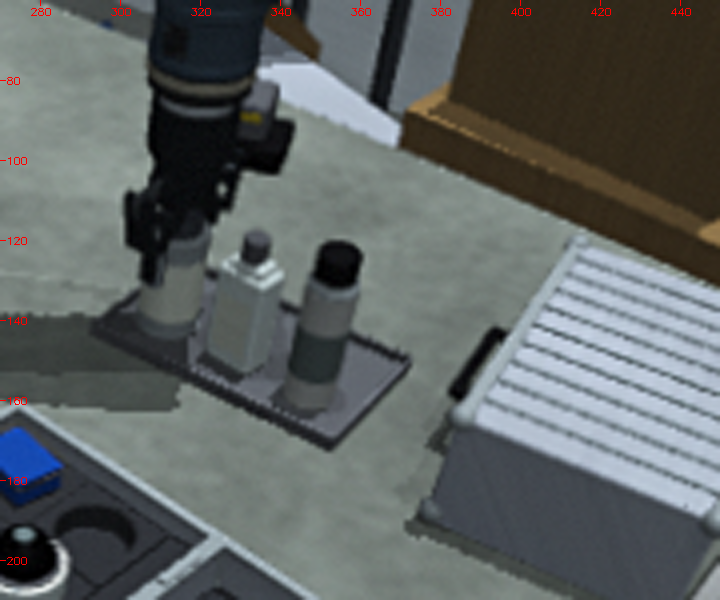

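```bash
python3 -m creep '{"turn":[[0,0,0],[0,0,0],[0,0,0]],"linear":[[1.5,0,0],[3,0,0],[3,0,0]],"jaw":[1,1,1]}'
```

```text
clock: 20.2
tool_pos: [447.4, 346.9, 53.9]
orientation: [0.707, 0.018, 0.707, -0.017]
contact_force: [0.5, -0.4, -3.7]
gripper_width: 54.9
```

```bash
python3 -m creep '{"turn":[[0,0,0],[0,0,0],[0,0,0]],"linear":[[0.7,0,0],[1,0,0],[1,0,0]],"jaw":[1,1,1]}'
```

```text
clock: 20.58
tool_pos: [447.6, 347.0, 53.5]
orientation: [0.707, 0.018, 0.706, -0.017]
contact_force: [-2.1, -1.9, 10.4]
gripper_width: 54.5
```

```bash
python3 -m creep '{"turn":[[0,0,0],[0,0,0],[0,0,0],[0,0,0],[0,0,0],[0,0,0],[0,0,0],[0,0,0]],"linear":[[0,0,0],[0,0,0],[0,0,0],[0,0,0],[-20,0,0],[-70,0,0],[-120,0,0],[-150,0,0]],"jaw":[0,0,0,0,0,0,0,0]}'
python3 - <<'E'
from h import *
plan((565,-18,220),87.1)
d=snapshot("scene"); crop(d,(270,60,450,210),4,"g8")
E
```

```text
clock: 21.58
tool_pos: [447.7, 347.1, 205.1]
orientation: [0.708, 0.018, 0.706, -0.017]
contact_force: [0.8, -0.1, 0.2]
gripper_width: 85.4
clock 21.57 pos [447.7 347.1 205.1] F [ 0.8 -0.1  0.2] w 85.4 q [ 0.66  0.35  0.09  1.3  -0.    0.71]
turn [ 0.05  0.11 -0.09] linear [-15.2, -358.7, 135.4]
```

View pics/g8.png

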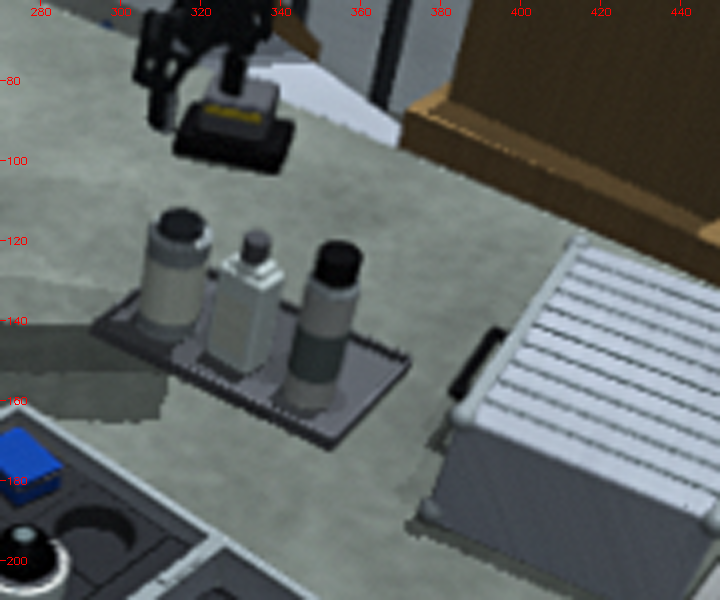

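```bash
python3 -m creep '{"turn":[[0,0.1,-0.1],[0,0.1,-0.1],[0,0.1,-0.1],[0,0.1,-0.1],[0,0.1,-0.1],[0,0.1,-0.1],[0,0.1,-0.1],[0,0.1,-0.1],[0,0.1,-0.1],[0,0.1,-0.1]],"linear":[[-15,-40,15],[-15,-95,36],[-15,-150,57],[-15,-205,77],[-15,-260,98],[-15,-310,117],[-15,-345,130],[-15,-359,135.4],[-15,-359,135.4],[-15,-359,135.4]],"jaw":[0,0,0,0,0,0,0,0,0,0]}'
python3 - <<'E'
from h import *
import pickle
plan((565,-18,220),87.1)
d=snapshot("wrist"); pickle.dump(d,open("w2.pkl","wb"))
crop(d,(100,0,420,250),2,"w2")
E
```

```text
clock: 22.88
tool_pos: [564.3, -17.4, 217.5]
orientation: [0.706, 0.017, 0.708, -0.018]
contact_force: [-1.0, -0.2, -0.3]
gripper_width: 85.2
clock 22.88 pos [564.3 -17.4 217.5] F [-1.  -0.2 -0.3] w 85.2 q [-0.03  0.35  0.12  1.34 -0.    0.02]
turn [ 0.11 -0.11  0.09] linear [-2.5, -0.6, 0.7]
```

View pics/w2.png

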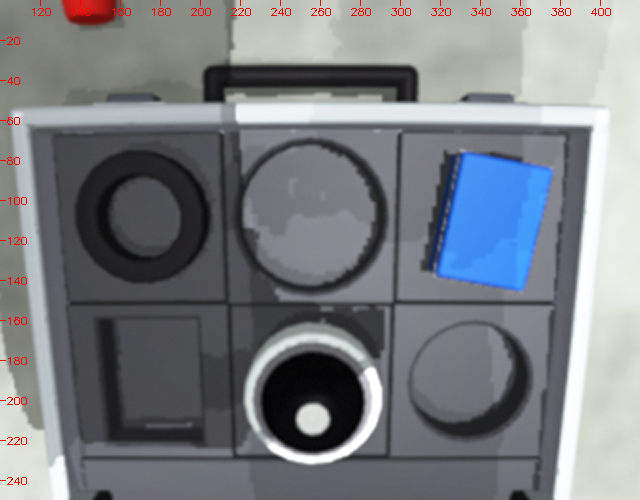

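```bash
python3 - <<'E'
from h import *
import pickle
d=pickle.load(open("w2.pkl","rb"))
f=lambda x,y:(x/2+100-.25,y/2-.25)
print("tin",pix2plane(d,[f(313,216)],34).round(1),"can",pix2plane(d,[f(470,380)],34).round(1))
print("bot",pix2plane(d,[f(97,317),f(201,317),f(203,445),f(105,443)],34).round(1))
Y=np.radians(-2.88)
st,sc,sb,cm=(508.4,-14.4),(593.5,63),(585.2,-99.5),(588.7,-17.3)
L=[ring(st,35.5,34),ring(sc,30.5,34),rect(sb,Y,66,50,34),ring(cm,33,60),ring(cm,33,34)]
crop(d,(100,50,420,250),2,"w2b",L)
E
```

```text
tin [[506.7 -13.4  34. ]] can [[592.2  63.1  34. ]]
bot [[ 550.3 -123.9   34. ]
 [ 553.   -71.5   34. ]
 [ 621.2  -76.9   34. ]
 [ 617.8 -129.    34. ]]
```

View pics/w2b.png

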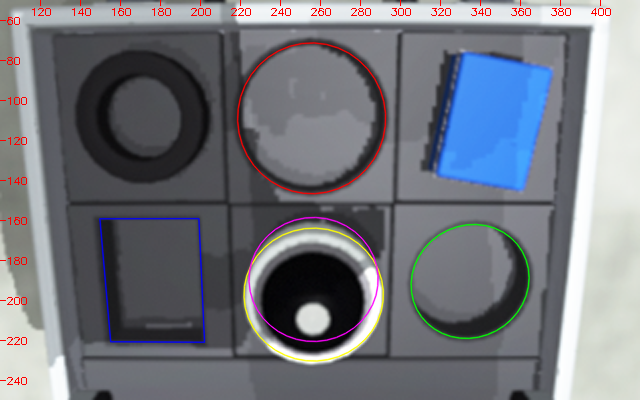

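```bash
python3 - <<'E'
from h import *
plan((589.2,-17.4,32.5),87.1,[(589.2,-17.4,120),(589.2,-17.4,60)])
E
```

```text
clock 22.93 pos [564.3 -17.3 217.6] F [ 0.6  0.  -0.9] w 85.2 q [-0.03  0.35  0.12  1.34 -0.    0.02]
turn [ 0.13 -0.1   0.09] linear [97.5, 1.3, 25.0] [157.5, 1.4, 25.1] [185.0, 1.4, 25.2]
```

```bash
python3 -m creep '{"turn":[[0,-0.1,0.1],[0,-0.1,0.1],[0,-0.1,0.1],[0,-0.1,0.1],[0,-0.1,0.1],[0,-0.1,0.1],[0,-0.1,0.1]],"linear":[[40,1,12],[85,1.3,25],[125,1.4,25],[155,1.4,25],[174,1.4,25.2],[174,1.4,25.2],[174,1.4,25.2]],"jaw":[0,0,0,0,0,0,0]}'
python3 - <<'E'
from h import *
plan((589.2,-17.4,32.5),87.1)
d=snapshot("wrist"); crop(d,(80,150,430,384),2,"w3")
d=snapshot("side"); crop(d,(150,100,330,250),4,"s3")
E
```

```text
clock: 23.8
tool_pos: [589.9, -18.1, 44.5]
orientation: [0.707, 0.017, 0.707, -0.017]
contact_force: [0.8, -0.3, 0.8]
gripper_width: 85.8
clock 23.80 pos [589.9 -18.1  44.5] F [ 0.8 -0.3  0.8] w 85.8 q [-0.03  0.49 -0.12  0.96  0.    0.02]
turn [ 0.09  0.06 -0.  ] linear [12.0, 0.7, -0.8]
```

View pics/w3.png

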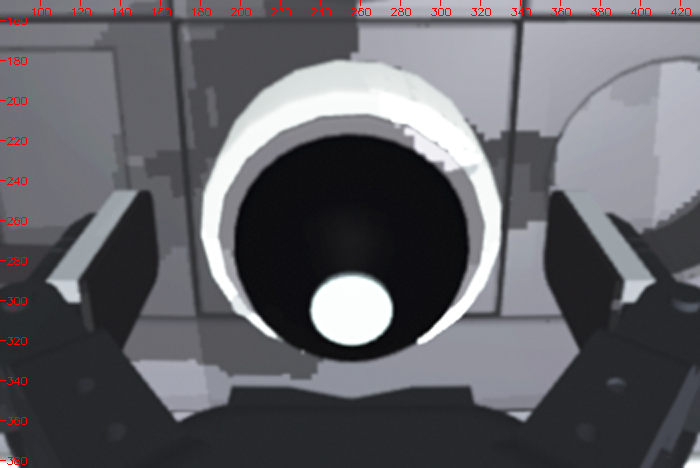

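View pics/s3.png

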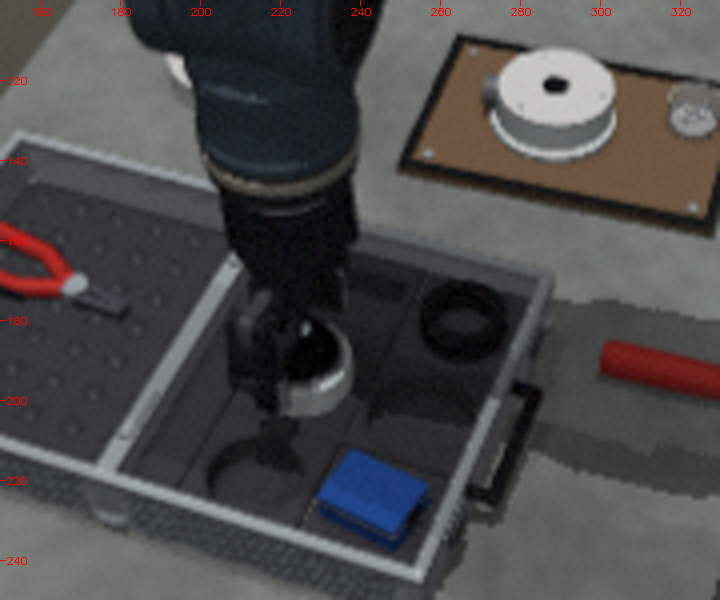

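```bash
python3 -m creep '{"turn":[[0,0,0],[0,0,0],[0,0,0],[0,0,0],[0,0,0],[0,0,0],[0,0,0]],"linear":[[6,0.5,-0.5],[11,0.6,-0.7],[11,0.6,-0.7],[11,0.6,-0.7],[11,0.6,-0.7],[11,0.6,-0.7],[11,0.6,-0.7]],"jaw":[0,0,0,1,1,1,1]}'
```

```text
clock: 24.78
tool_pos: [589.0, -18.1, 33.0]
orientation: [0.707, 0.018, 0.707, -0.018]
contact_force: [-1.8, -0.2, 5.8]
gripper_width: 64.3
```

```bash
python3 -m creep '{"turn":[[0,0,0],[0,0,0],[0,0,0],[0,0,0],[0,0,0],[0,0,0]],"linear":[[-5,0,0],[-30,0,0],[-80,0,0],[-120,0,0],[-132,0,0],[-132,0,0]],"jaw":[1,1,1,1,1,1]}'
python3 - <<'E'
from h import *
import pickle
plan((470,-345,165),87.1)
d=snapshot("wrist"); crop(d,(80,150,430,384),2,"w4")
d=snapshot("side"); crop(d,(150,80,330,230),4,"s4")
E
```

```text
clock: 25.52
tool_pos: [589.0, -18.1, 164.4]
orientation: [0.707, 0.018, 0.707, -0.018]
contact_force: [0.1, -0.6, -2.0]
gripper_width: 64.4
clock 25.52 pos [589.  -18.1 164.4] F [ 0.1 -0.6 -2. ] w 64.4 q [-0.03  0.42  0.08  1.23 -0.    0.02]
turn [ 0.05  0.03 -0.  ] linear [-0.7, -332.4, -102.6]
```

View pics/w4.png

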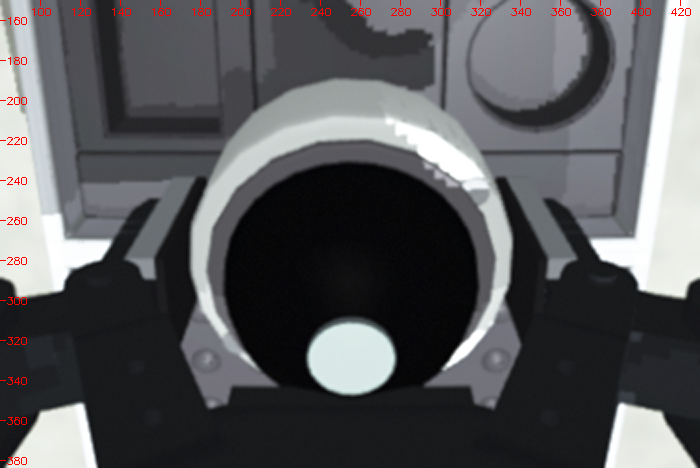

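View pics/s4.png

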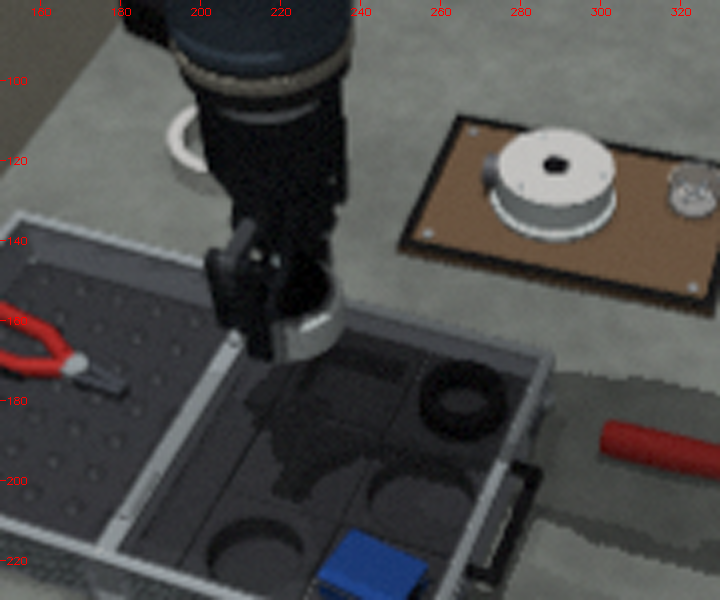

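```bash
python3 - <<'E'
from h import *
import pickle
s=observe(); d=snapshot("wrist"); p=s["tool_pos"]
for dx in (0,3):
  L=[ring((p[0]+dx,p[1]),33,p[2]+27),ring((p[0]+dx,p[1]),33,p[2]+1)]
  crop(d,(140,200,370,370),3,f"w5_{dx}",L)
E
```

```text
(no output)
```

View pics/w5_0.png

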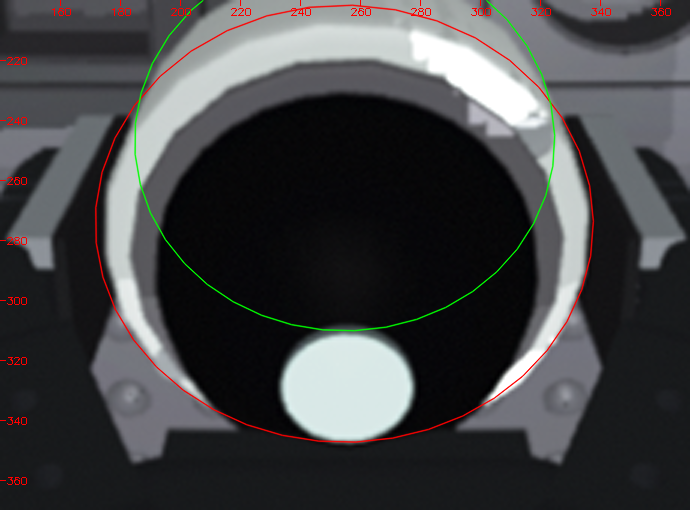

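```bash
python3 - <<'E'
from h import *
s=observe(); d=snapshot("wrist"); p=s["tool_pos"]; print(p)
L=[ring((p[0]+1,p[1]+.5),33,p[2]+24),ring((p[0]+1,p[1]+.5),33,p[2]+1)]
crop(d,(140,170,370,370),3,f"w6",L)
E
```

```text
[587.99925794 -18.07079968 162.75278277]
```

View pics/w6.png

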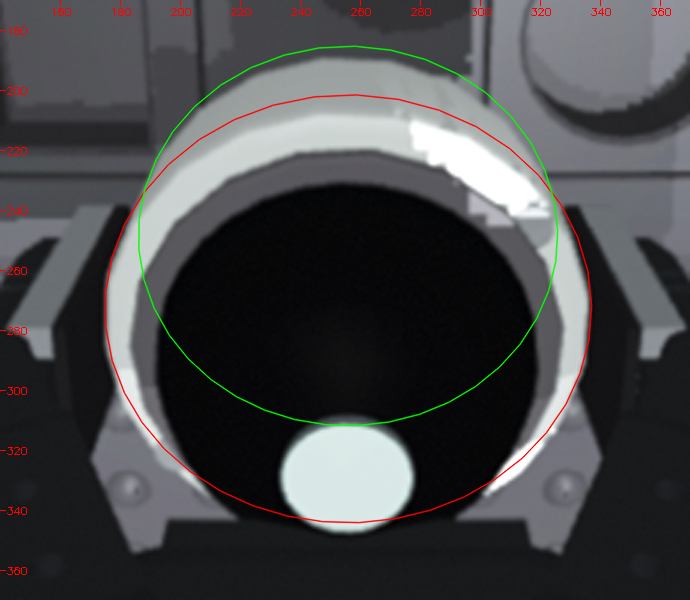

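```bash
python3 - <<'E'
from h import *
plan((532,-346,215),87.1)
E
```

```text
clock 25.73 pos [588.  -18.1 162.8] F [-0.4  0.3 -1.4] w 64.2 q [-0.03  0.42  0.07  1.23 -0.    0.02]
turn [ 0.05 -0.15  0.  ] linear [-52.0, -330.3, -39.8]
```

```bash
python3 -m creep '{"turn":[[0,0,0],[0,0,0],[0,0,0],[0,0,0],[0,0,0],[0,0,0],[0,0,0],[0,0,0],[0,0,0],[0,0,0]],"linear":[[-15,-30,-4],[-40,-80,-10],[-52,-130,-16],[-52,-180,-22],[-52,-230,-28],[-52,-280,-34],[-52,-315,-38],[-52,-330,-40],[-52,-330,-40],[-52,-330,-40]],"jaw":[1,1,1,1,1,1,1,1,1,1]}'
python3 - <<'E'
from h import *
import pickle
for i in range(4): s=observe();d=snapshot("wrist");print(s["tool_pos"].round(1), np.array(d["pose"])[:3,3].round(1))
pickle.dump(d,open("w7.pkl","wb"))
L=[ring((504,-347),46,45),ring((504,-347),50,9)]
crop(d,(80,20,430,280),2,"w7"); crop(d,(80,20,430,280),2,"w7b",L)
E
```

```text
clock: 26.98
tool_pos: [532.7, -344.6, 216.2]
orientation: [0.707, 0.018, 0.707, -0.017]
contact_force: [0.4, -0.5, -1.9]
gripper_width: 64.2
[ 532.7 -344.6  216.2] [ 461.4 -340.9  359.1]
[ 532.8 -344.5  216.4] [ 461.4 -340.8  359.3]
[ 532.8 -344.6  216.5] [ 461.4 -340.8  359.4]
[ 532.8 -344.7  216.6] [ 461.4 -340.9  359.5]
```

View pics/w7.png

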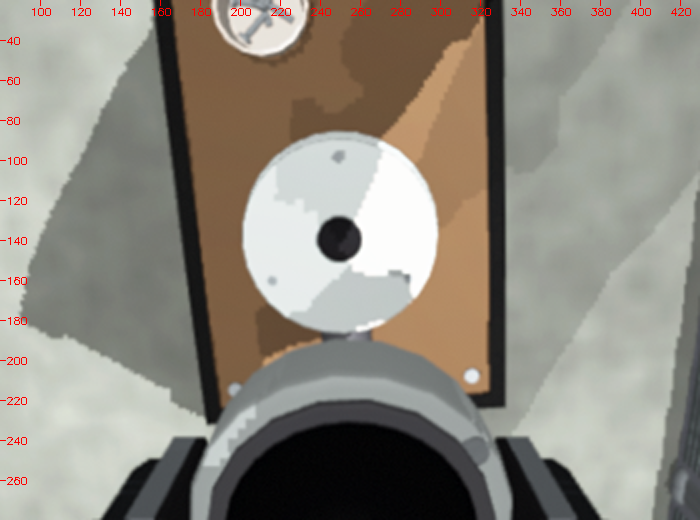

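View pics/w7b.png

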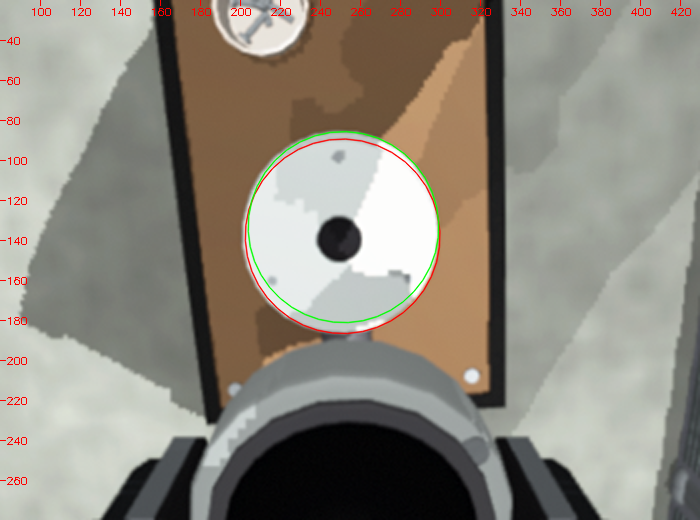

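```bash
python3 - <<'E'
from h import *
plan((502.7,-348.2,44),87.1,[(502.7,-348.2,100),(502.7,-348.2,55)])
E
```

```text
clock 27.18 pos [ 532.8 -344.9  216.6] F [-0.3  0.8 -1.7] w 64.2 q [-0.57  0.51  0.35  1.41  0.   -0.53]
turn [0.11 0.01 0.  ] linear [116.6, -4.8, -29.9] [161.6, -4.8, -29.9] [172.6, -4.8, -29.9]
```

```bash
python3 -m creep '{"turn":[[0,0,0],[0,0,0],[0,0,0],[0,0,0],[0,0,0],[0,0,0],[0,0,0],[0,0,0]],"linear":[[20,-2,-12],[60,-4,-28],[105,-4.8,-30],[140,-4.8,-30],[158,-4.8,-30],[166,-4.8,-30],[168,-4.8,-30],[168,-4.8,-30]],"jaw":[1,1,1,1,1,1,1,1]}'
python3 - <<'E'
from h import *
for i in range(3): s=observe(); d=snapshot("scene"); print(s["tool_pos"].round(1),s["contact_force"].round(1))
plan((502.7,-348.2,44),87.1)
crop(d,(90,170,270,320),4,"s7")
d=snapshot("side"); crop(d,(210,60,370,180),5,"s7b")
E
```

```text
clock: 28.18
tool_pos: [502.7, -349.2, 49.3]
orientation: [0.707, 0.017, 0.707, -0.018]
contact_force: [0.2, -0.5, -1.5]
gripper_width: 64.4
[ 502.7 -349.2   49.3] [ 0.2 -0.5 -1.5]
[ 502.7 -349.2   49.3] [ 0.3  0.4 -2.6]
[ 502.7 -349.2   49.3] [ 0.1  0.2 -2.9]
clock 28.32 pos [ 502.7 -349.2   49.2] F [ 0.9 -0.1 -2.5] w 64.3 q [-0.61  0.53 -0.05  0.99  0.   -0.56]
turn [0.05 0.06 0.03] linear [5.2, 1.0, -0.0]
```

View pics/s7.png

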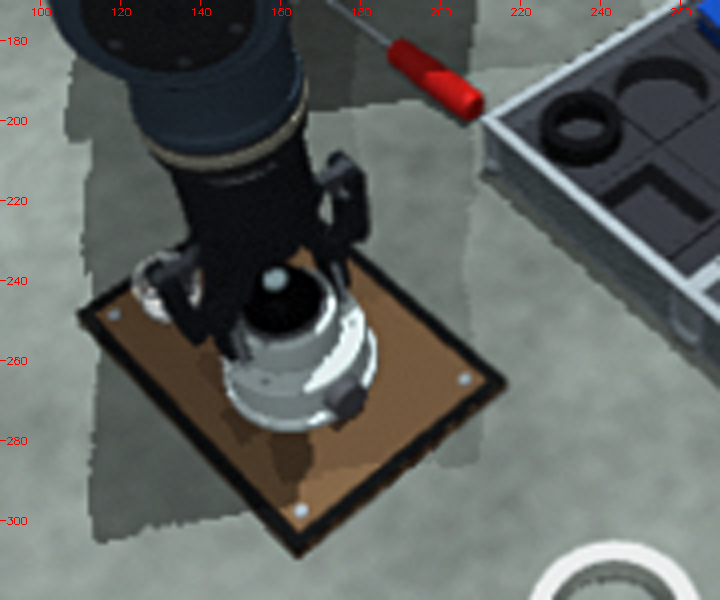

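View pics/s7b.png

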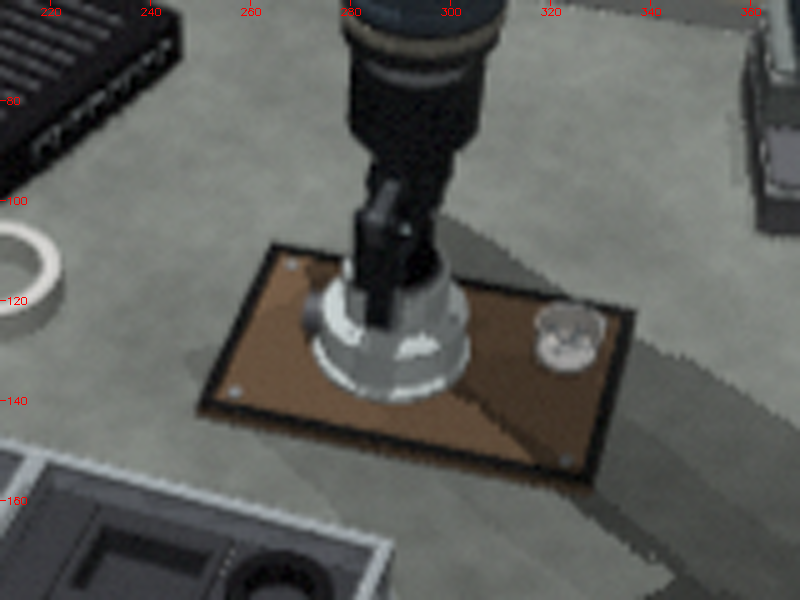

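```bash
python3 -m creep '{"turn":[[0,0,0],[0,0,0],[0,0,0],[0,0,0],[0,0,0]],"linear":[[1,0.5,0],[2,1,0],[3,1,0],[4,1,0],[4,1,0]],"jaw":[1,1,1,1,1]}'
```

```text
clock: 29.0
tool_pos: [502.2, -348.0, 44.3]
orientation: [0.707, 0.018, 0.707, -0.018]
contact_force: [0.1, 0.5, -2.5]
gripper_width: 64.2
```

```bash
python3 -m creep '{"turn":[[0,0,0],[0,0,0]],"linear":[[0.5,0,0.5],[0.6,0,0.5]],"jaw":[1,1]}'; python3 -m creep '{"turn":[[0,0,0],[0,0,0]],"linear":[[0.5,0,0],[0.5,0,0]],"jaw":[1,1]}'
```

```text
clock: 29.25
tool_pos: [502.9, -348.1, 44.0]
orientation: [0.707, 0.018, 0.707, -0.018]
contact_force: [-2.3, 0.2, 2.6]
gripper_width: 64.1
clock: 29.5
tool_pos: [502.9, -348.1, 44.0]
orientation: [0.707, 0.018, 0.707, -0.018]
contact_force: [-4.4, 2.8, 9.1]
gripper_width: 64.3
```

```bash
python3 -m creep '{"turn":[[0,0,0],[0,0,0],[0,0,0],[0,0,0],[0,0,0],[0,0,0],[0,0,0],[0,0,0],[0,0,0],[0,0,0]],"linear":[[0,0,0],[0,0,0],[0,0,0],[0,0,0],[-10,0,0],[-40,0,0],[-100,0,0],[-150,0,15],[-172,0,30],[-172,0,30]],"jaw":[0.3,0.1,0,0,0,0,0,0,0,0]}'
python3 - <<'E'
from h import *
import pickle
for i in range(2): s=observe();d=snapshot("wrist");print(s["tool_pos"].round(1))
D={n:snapshot(n) for n in["scene","side"]}; D["wrist"]=d; pickle.dump(D,open("d8.pkl","wb"))
m=(504,-348)
L=[ring(m,46,45),ring(m,33,45),ring(m,33,71-3)]
crop(d,(100,20,400,245),2,"w8",L)
crop(D["scene"],(120,220,210,290),8,"s8",L)
crop(D["side"],(245,85,335,150),8,"s8b",L)
E
```

```text
clock: 30.75
tool_pos: [534.1, -349.9, 217.4]
orientation: [0.708, 0.017, 0.706, -0.018]
contact_force: [-1.3, -0.4, -0.4]
gripper_width: 85.5
[ 534.1 -349.9  217.4]
[ 533.1 -349.6  215.8]
```

View pics/w8.png

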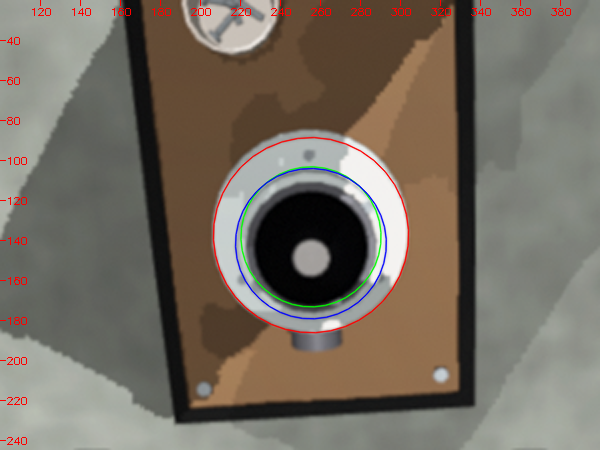

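View pics/s8.png

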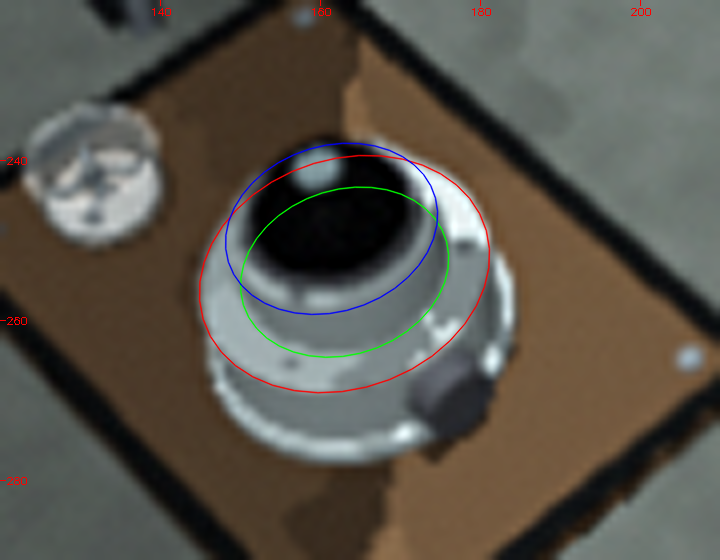

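View pics/s8b.png

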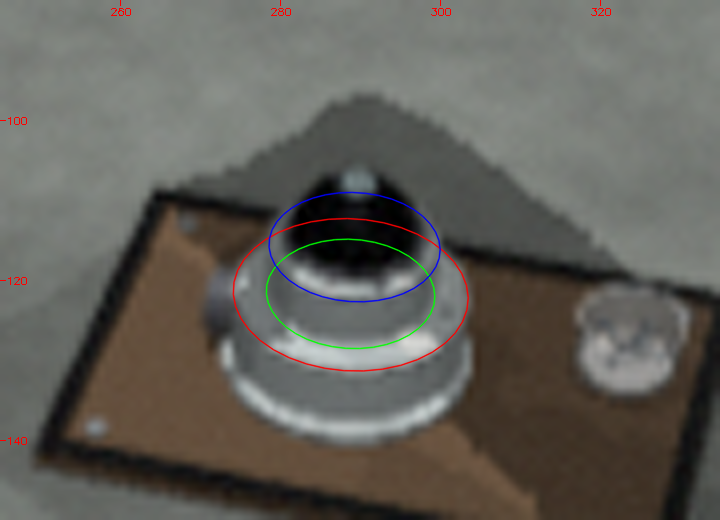

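```bash
python3 - <<'E'
from h import *
plan((447.6,347,54.5),87.1,[(447.6,347,195)])
E
```

```text
clock 30.95 pos [ 532.  -349.2  214.4] F [-0.6 -0.8 -0.4] w 85.6 q [-0.58  0.51  0.35  1.41 -0.   -0.53]
turn [ 0.04 -0.09 -0.05] linear [20.1, 691.1, -119.0] [160.6, 691.0, -118.8]
```

```bash
python3 -m creep '{"turn":[[0,0,0],[0,0,0],[0,0,0],[0,0,0],[0,0,0],[0,0,0],[0,0,0],[0,0,0],[0,0,0],[0,0,0],[0,0,0],[0,0,0],[0,0,0],[0,0,0],[0,0,0],[0,0,0]],"linear":[[10,40,-7],[20,95,-16],[20,150,-26],[20,205,-35],[20,260,-45],[20,315,-54],[20,370,-64],[20,425,-73],[20,480,-83],[20,535,-92],[20,590,-101],[20,640,-110],[20,675,-116],[20,690,-118.8],[20,691,-119],[20,691,-119]],"jaw":[0,0,0,0,0,0,0,0,0,0,0,0,0,0,0,0]}'
python3 - <<'E'
from h import *
plan((447.6,347,54.5),87.1)
d=snapshot("wrist"); crop(d,(80,100,480,384),2,"w9")
E
```

```text
clock: 32.95
tool_pos: [448.5, 345.4, 195.3]
orientation: [0.707, 0.018, 0.707, -0.018]
contact_force: [-0.1, 0.0, 0.9]
gripper_width: 85.3
clock 32.95 pos [448.5 345.4 195.3] F [-0.1  0.   0.9] w 85.3 q [ 0.66  0.36  0.07  1.28 -0.    0.71]
turn [-0.01 -0.01  0.03] linear [140.8, 1.6, -1.0]
```

View pics/w9.png

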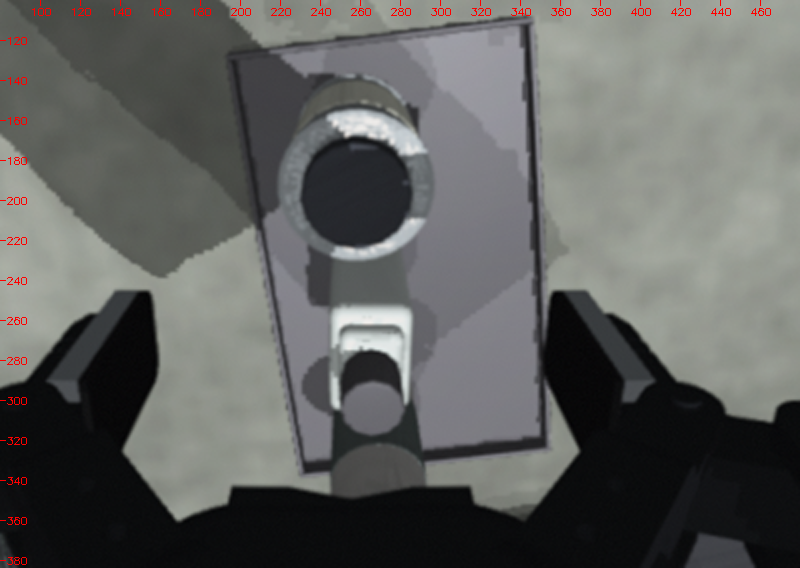

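```bash
python3 -m creep '{"turn":[[0,0,0],[0,0,0],[0,0,0],[0,0,0],[0,0,0],[0,0,0],[0,0,0],[0,0,0],[0,0,0],[0,0,0],[0,0,0],[0,0,0],[0,0,0],[0,0,0],[0,0,0],[0,0,0]],"linear":[[40,1.6,-1],[90,1.6,-1],[125,1.6,-1],[138,1.6,-1],[141,1.6,-1],[141,1.6,-1],[141,1.6,-1],[141,1.6,-1],[141,1.6,-1],[141,1.6,-1],[132,1.6,-1],[90,1.6,-1],[40,1.6,-1],[0,1.6,-1],[0,1.6,-1],[0,1.6,-1]],"jaw":[0,0,0,0,0,0,1,1,1,1,1,1,1,1,1,1]}'
python3 - <<'E'
from h import *
plan((507.5,-14.8,60),87.1,[(507.5,-14.8,195)])
d=snapshot("wrist"); crop(d,(80,100,480,384),2,"w10")
E
```

```text
clock: 35.0
tool_pos: [447.1, 348.0, 194.7]
orientation: [0.707, 0.017, 0.707, -0.018]
contact_force: [-0.3, -0.5, -4.7]
gripper_width: 55.1
clock 35.00 pos [447.1 348.  194.7] F [-0.3 -0.5 -4.7] w 55.1 q [0.66 0.36 0.07 1.28 0.   0.71]
turn [ 0.05 -0.04  0.03] linear [-0.1, -359.4, 78.4] [134.9, -359.3, 78.5]
```

View pics/w10.png

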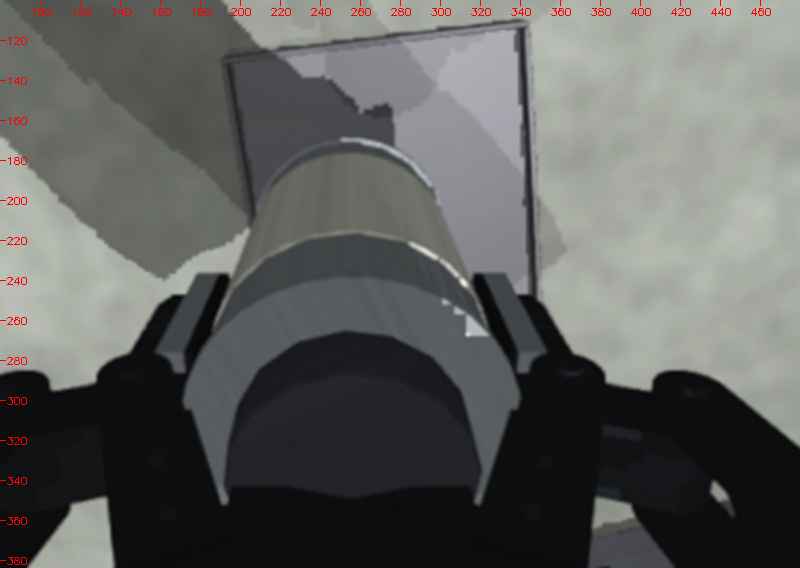

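```bash
python3 -m creep '{"turn":[[0,0,0],[0,0,0],[0,0,0],[0,0,0],[0,0,0],[0,0,0],[0,0,0],[0,0,0],[0,0,0],[0,0,0],[0,0,0],[0,0,0],[0,0,0]],"linear":[[0,-30,7],[0,-80,17],[0,-140,30],[0,-200,43],[0,-260,57],[0,-310,67],[0,-345,75],[0,-359,78.5],[0,-359,78.5],[40,-359,78.5],[80,-359,78.5],[100,-359,78.5],[100,-359,78.5]],"jaw":[1,1,1,1,1,1,1,1,1,1,1,1,1]}'
python3 - <<'E'
from h import *
import pickle
plan((507.7,-14.6,60),87.1)
D={n:snapshot(n) for n in["scene","side"]}
L=[ring((508.2,-14.3),35.5,34)]
crop(D["scene"],(205,150,335,250),5,"s11",L); crop(D["side"],(170,120,300,240),5,"s11b",L)
E
```

```text
clock: 36.67
tool_pos: [506.5, -13.0, 94.0]
orientation: [0.706, 0.017, 0.708, -0.017]
contact_force: [-0.6, 0.1, -2.9]
gripper_width: 55.0
clock 36.67 pos [506.5 -13.   94. ] F [-0.6  0.1 -2.9] w 55.0 q [-0.03  0.3  -0.28  1.    0.    0.02]
turn [ 0.13 -0.19 -0.01] linear [34.0, -1.6, 1.4]
```

View pics/s11.png

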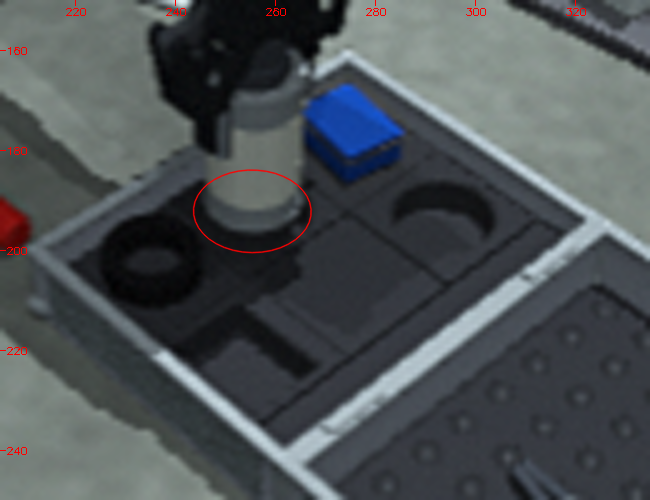

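View pics/s11b.png

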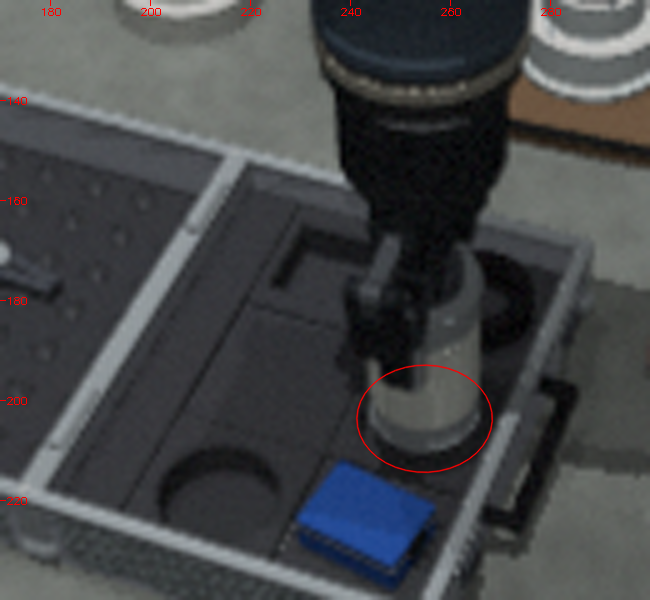

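```bash
python3 -m creep '{"turn":[[0,0,0],[0,0,0],[0,0,0],[0,0,0],[0,0,0],[0,0,0]],"linear":[[8,-1,1],[16,-1.4,1.2],[24,-1.4,1.2],[30,-1.4,1.2],[32,-1.4,1.2],[32,-1.4,1.2]],"jaw":[1,1,1,1,1,1]}'
```

```text
clock: 37.52
tool_pos: [509.1, -15.7, 63.3]
orientation: [0.707, 0.018, 0.707, -0.018]
contact_force: [-0.3, -1.0, -3.5]
gripper_width: 54.7
```

```bash
python3 -m creep '{"turn":[[0,0,0],[0,0,0]],"linear":[[1,0,0],[1.6,0,0]],"jaw":[1,1]}';  python3 -m creep '{"turn":[[0,0,0],[0,0,0]],"linear":[[0.8,0,0],[0.8,0,0]],"jaw":[1,1]}'
```

```text
clock: 37.78
tool_pos: [509.5, -15.8, 62.4]
orientation: [0.707, 0.018, 0.707, -0.018]
contact_force: [-3.4, -0.9, 12.2]
gripper_width: 55.0
clock: 38.02
tool_pos: [509.7, -15.8, 62.3]
orientation: [0.708, 0.018, 0.706, -0.018]
contact_force: [-7.2, -1.8, 19.9]
gripper_width: 55.0
```

```bash
python3 -m creep '{"turn":[[0,0,0],[0,0,0],[0,0,0],[0,0,0],[0,0,0],[0,0,0],[0,0,0],[0,0,0]],"linear":[[-1,0,0],[-1,0,0],[-1,0,0],[-1,0,0],[-20,0,0],[-70,0,0],[-120,0,0],[-140,0,0]],"jaw":[0.3,0,0,0,0,0,0,0]}'
python3 - <<'E'
from h import *
plan((523,350.2,66.5),87.1,[(523,350.2,205)])
D={n:snapshot(n) for n in["scene","side"]}
L=[ring((508.2,-14.3),29,110)]
crop(D["scene"],(205,150,335,250),5,"s12",L); crop(D["side"],(170,120,300,240),5,"s12b",L)
E
```

```text
clock: 39.02
tool_pos: [510.0, -15.8, 203.8]
orientation: [0.708, 0.018, 0.706, -0.018]
contact_force: [-0.4, 0.4, -0.7]
gripper_width: 85.3
clock 39.02 pos [510.  -15.8 203.8] F [-0.4  0.4 -0.7] w 85.3 q [-0.03  0.24 -0.07  1.26 -0.    0.02]
turn [ 0.04  0.2  -0.  ] linear [-1.2, 366.1, -5.3] [137.3, 366.1, -5.7]
```

View pics/s12.png

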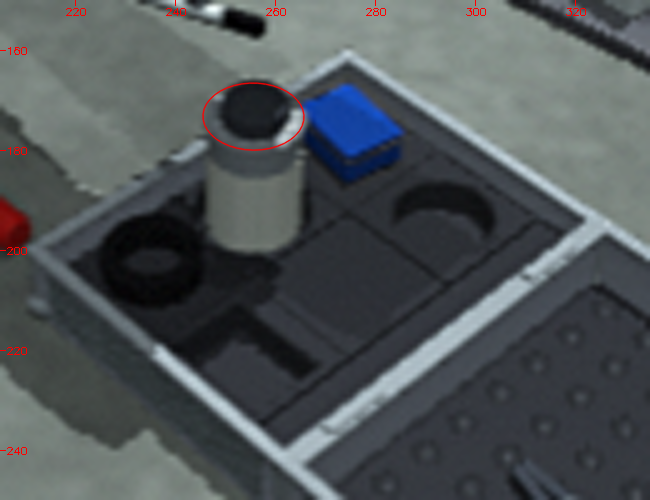

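```bash
python3 -m creep '{"turn":[[0,0.2,0],[0,0.2,0],[0,0.2,0],[0,0.2,0],[0,0.2,0],[0,0.2,0],[0,0.2,0],[0,0.2,0],[0,0.2,0],[0,0.2,0],[0,0.2,0],[0,0.2,0],[0,0.2,0],[0,0.2,0],[0,0.2,0],[0,0.2,0],[0,0.2,0],[0,0.2,0],[0,0.2,0],[0,0.2,0]],"linear":[[-1,40,0],[-1,95,-1],[-1,150,-2],[-1,205,-3],[-1,260,-4],[-1,310,-5],[-1,350,-5.3],[-1,366,-5.3],[-1,366,-5.3],[40,366,-5.4],[90,366,-5.6],[120,366,-5.7],[133,366,-5.7],[137,366,-5.7],[137,366,-5.7],[137,366,-5.7],[137,366,-5.7],[137,366,-5.7],[137,366,-5.7],[137,366,-5.7]],"jaw":[0,0,0,0,0,0,0,0,0,0,0,0,0,0,0,0,1,1,1,1]}'
python3 -m creep '{"turn":[[0,0,0],[0,0,0],[0,0,0],[0,0,0],[0,0,0],[0,0,0],[0,0,0]],"linear":[[0,0,0],[-8,0,0],[-50,0,0],[-100,0,0],[-135,0,0],[-138,0,0],[-138,0,0]],"jaw":[1,1,1,1,1,1,1]}'
python3 - <<'E'
from h import *
plan((585.2,-99.8,73.5),87.1,[(585.2,-99.8,200)])
d=snapshot("wrist"); crop(d,(80,100,480,384),2,"w13")
E
```

```text
clock: 41.62
tool_pos: [521.6, 350.2, 64.2]
orientation: [0.706, 0.018, 0.708, -0.018]
contact_force: [-1.2, -1.1, 3.8]
gripper_width: 33.7
clock: 42.5
tool_pos: [521.8, 350.0, 201.1]
orientation: [0.705, 0.017, 0.708, -0.018]
contact_force: [-0.5, -1.0, -2.2]
gripper_width: 33.4
clock 42.50 pos [521.8 350.  201.1] F [-0.5 -1.  -2.2] w 33.4 q [0.59 0.5  0.29 1.37 0.   0.64]
turn [ 0.05 -0.25  0.03] linear [1.0, -446.0, 85.7] [127.5, -446.0, 86.2]
```

View pics/w13.png

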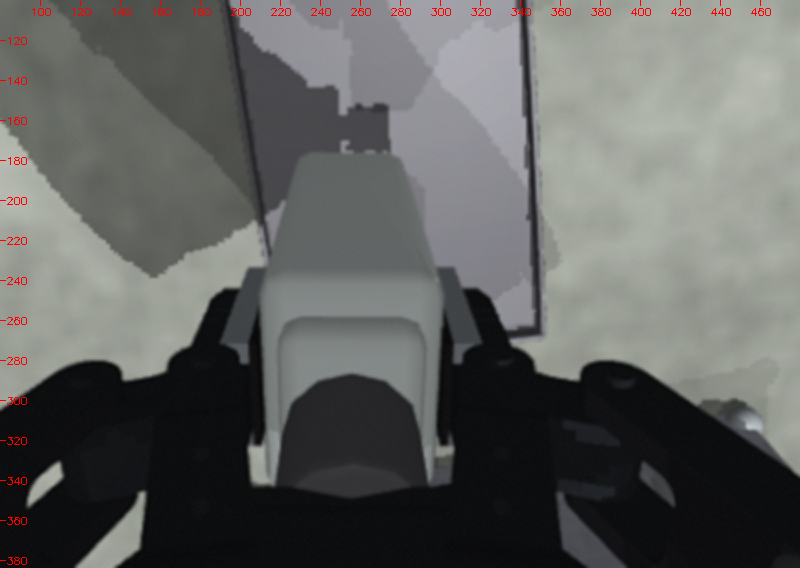

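```bash
python3 -m creep '{"turn":[[0,-0.2,0],[0,-0.2,0],[0,-0.2,0],[0,-0.2,0],[0,-0.2,0],[0,-0.2,0],[0,-0.2,0],[0,-0.2,0],[0,-0.2,0],[0,-0.2,0],[0,-0.2,0],[0,-0.2,0],[0,-0.2,0]],"linear":[[0,-30,6],[0,-85,16],[0,-145,28],[0,-205,40],[0,-265,51],[0,-325,63],[0,-380,73],[0,-425,82],[0,-445,85.7],[0,-446,86],[50,-446,86],[95,-446,86],[95,-446,86]],"jaw":[1,1,1,1,1,1,1,1,1,1,1,1,1]}'
python3 - <<'E'
from h import *
plan((585.2,-99.8,73.5),87.1)
D={n:snapshot(n) for n in["scene","side"]}
L=[rect((585.2,-99.7),np.radians(-2.88),66,50,34)]
crop(D["scene"],(205,150,335,250),5,"s14",L); crop(D["side"],(170,120,300,240),5,"s14b",L)
E
```

```text
clock: 44.18
tool_pos: [582.9, -97.9, 103.7]
orientation: [0.705, 0.018, 0.709, -0.017]
contact_force: [-0.9, -0.3, -1.3]
gripper_width: 33.5
clock 44.17 pos [582.9 -97.9 103.7] F [-0.9 -0.3 -1.3] w 33.5 q [-0.17  0.46 -0.02  1.1   0.   -0.12]
turn [ 0.13 -0.37 -0.06] linear [30.2, -1.8, 2.6]
```

View pics/s14.png

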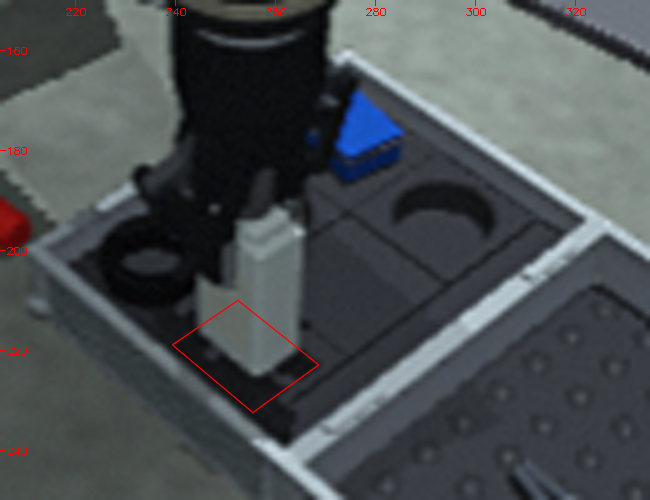

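View pics/s14b.png

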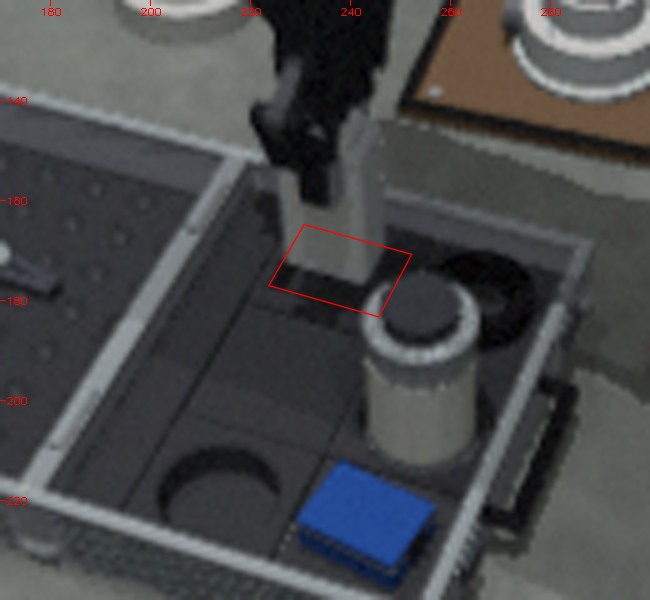

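```bash
python3 -m creep '{"turn":[[0,-0.3,0],[0,-0.3,0],[0,-0.3,0],[0,-0.3,0],[0,-0.3,0],[0,-0.3,0],[0,-0.3,0]],"linear":[[0,-1.8,2],[6,-1.8,2],[14,-1.8,2],[22,-1.8,2],[27,-1.8,2],[29,-1.8,2],[29,-1.8,2]],"jaw":[1,1,1,1,1,1,1]}'
```

```text
clock: 45.15
tool_pos: [587.3, -101.5, 77.6]
orientation: [0.709, 0.018, 0.705, -0.018]
contact_force: [-0.2, -0.1, -2.1]
gripper_width: 33.5
```

```bash
python3 -m creep '{"turn":[[0,0.1,0],[0,0.2,0],[0,0.2,0]],"linear":[[2,0,-1],[4,0,-1],[4,0,-1]],"jaw":[1,1,1]}';  python3 -m creep '{"turn":[[0,0,0],[0,0,0]],"linear":[[1,0,0],[1,0,0]],"jaw":[1,1]}'
```

```text
clock: 45.52
tool_pos: [586.3, -101.4, 73.5]
orientation: [0.707, 0.018, 0.706, -0.018]
contact_force: [-0.2, 1.0, -2.8]
gripper_width: 33.5
clock: 45.78
tool_pos: [586.3, -101.5, 72.6]
orientation: [0.707, 0.018, 0.706, -0.018]
contact_force: [-0.3, -0.5, -1.2]
gripper_width: 33.2
```

```bash
python3 -m creep '{"turn":[[0,0,0],[0,0,0],[0,0,0]],"linear":[[0.6,0,0],[1.2,0,0],[1.2,0,0]],"jaw":[1,1,1]}'
```

```text
clock: 46.15
tool_pos: [586.3, -101.5, 71.4]
orientation: [0.707, 0.018, 0.706, -0.018]
contact_force: [0.3, 0.6, -1.8]
gripper_width: 33.4
```

```bash
python3 -m creep '{"turn":[[0,0,0],[0,0,0],[0,0,0]],"linear":[[0.6,0,0],[1.2,0,0],[1.2,0,0]],"jaw":[1,1,1]}'
```

```text
clock: 46.52
tool_pos: [586.7, -101.5, 71.2]
orientation: [0.708, 0.018, 0.706, -0.018]
contact_force: [-3.6, -0.2, 11.1]
gripper_width: 33.5
```

Seated. Release and go for the can.

```bash
python3 -m creep '{"turn":[[0,0,0],[0,0,0],[0,0,0],[0,0,0],[0,0,0],[0,0,0],[0,0,0],[0,0,0]],"linear":[[-0.5,0,0],[-0.5,0,0],[-0.5,0,0],[-0.5,0,0],[-20,0,0],[-70,0,0],[-120,0,0],[-142,0,0]],"jaw":[0.3,0,0,0,0,0,0,0]}'
python3 - <<'E'
from h import *
plan((599.3,350.2,89),87.1,[(599.3,350.2,213)])
D={n:snapshot(n) for n in["scene","side"]}
L=[rect((585.2,-99.7),np.radians(-2.88),50,34,108)]
crop(D["scene"],(205,150,335,250),5,"s15",L); crop(D["side"],(170,120,300,240),5,"s15b")
E
```

```text
clock: 47.52
tool_pos: [587.0, -101.6, 215.3]
orientation: [0.709, 0.017, 0.705, -0.018]
contact_force: [0.2, -0.0, -1.1]
gripper_width: 84.9
clock 47.52 pos [ 587.  -101.6  215.3] F [ 0.2 -0.  -1.1] w 84.9 q [-0.17  0.41  0.2   1.35  0.   -0.12]
turn [0.05 0.3  0.02] linear [2.0, 451.8, -10.2] [126.0, 451.9, -10.8]
```

View pics/s15.png

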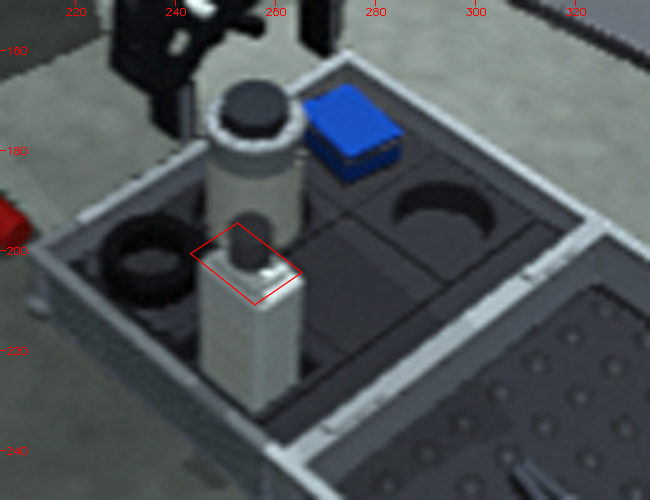

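View pics/s15b.png

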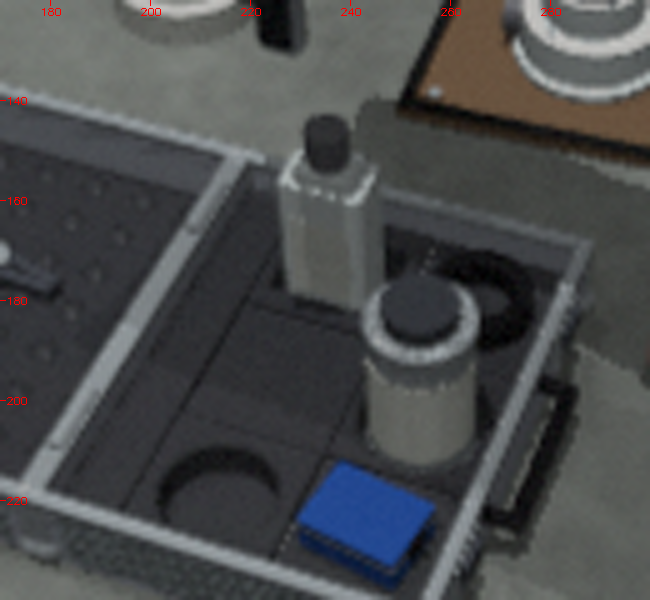

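```bash
python3 -m creep '{"turn":[[0,0.2,0],[0,0.2,0],[0,0.2,0],[0,0.2,0],[0,0.2,0],[0,0.2,0],[0,0.2,0],[0,0.2,0],[0,0.2,0],[0,0.2,0],[0,0.2,0],[0,0.2,0],[0,0.2,0],[0,0.2,0],[0,0.2,0],[0,0.2,0],[0,0.2,0],[0,0.2,0],[0,0.2,0],[0,0.2,0]],"linear":[[2,40,-1],[2,95,-2],[2,155,-3],[2,215,-5],[2,275,-6],[2,335,-7],[2,390,-9],[2,430,-10],[2,450,-10.2],[2,452,-10.2],[2,452,-10.2],[45,452,-10.5],[90,452,-10.7],[118,452,-10.8],[125,452,-10.8],[125,452,-10.8],[125,452,-10.8],[125,452,-10.8],[125,452,-10.8],[125,452,-10.8]],"jaw":[0,0,0,0,0,0,0,0,0,0,0,0,0,0,0,0,1,1,1,1]}'
python3 -m creep '{"turn":[[0,0,0],[0,0,0],[0,0,0],[0,0,0],[0,0,0],[0,0,0],[0,0,0]],"linear":[[0,0,0],[-8,0,0],[-50,0,0],[-100,0,0],[-118,0,0],[-120,0,0],[-120,0,0]],"jaw":[1,1,1,1,1,1,1]}'
python3 - <<'E'
from h import *
plan((593.3,63.1,95),87.1,[(593.3,63.1,210)])
d=snapshot("wrist"); crop(d,(80,100,480,384),2,"w16")
E
```

```text
clock: 50.12
tool_pos: [598.6, 350.7, 88.5]
orientation: [0.707, 0.018, 0.707, -0.017]
contact_force: [-0.7, -2.0, 7.4]
gripper_width: 43.7
clock: 51.0
tool_pos: [598.0, 350.4, 206.3]
orientation: [0.706, 0.017, 0.708, -0.018]
contact_force: [-1.3, -0.4, -1.7]
gripper_width: 43.7
clock 51.00 pos [598.  350.4 206.3] F [-1.3 -0.4 -1.7] w 43.7 q [0.53 0.66 0.57 1.49 0.   0.58]
turn [ 0.05 -0.16  0.04] linear [-3.6, -287.1, 9.6] [111.4, -287.1, 9.9]
```

View pics/w16.png

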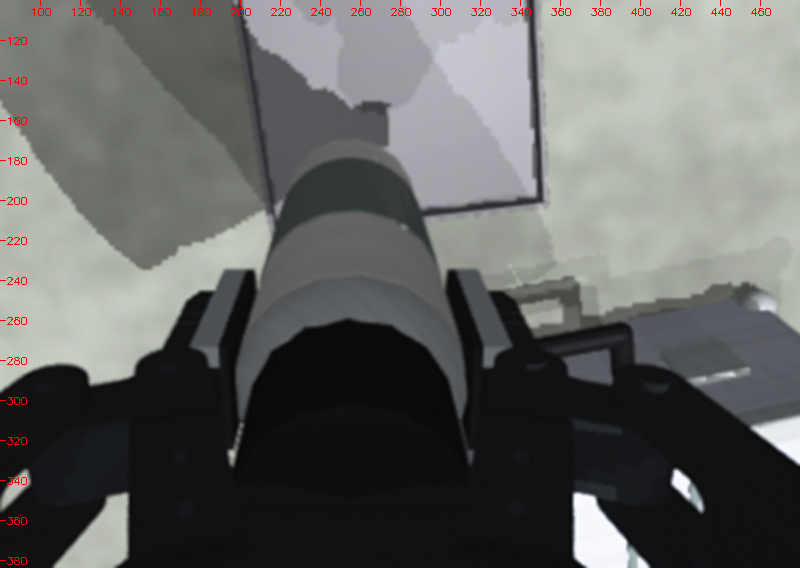

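```bash
python3 -m creep '{"turn":[[0,0,0],[0,0,0],[0,0,0],[0,0,0],[0,0,0],[0,0,0],[0,0,0],[0,0,0],[0,0,0],[0,0,0],[0,0,0]],"linear":[[0,-30,1],[0,-85,3],[0,-140,5],[0,-195,7],[0,-245,8],[0,-275,9],[0,-287,9.7],[0,-287,9.7],[40,-287,9.7],[74,-287,9.7],[74,-287,9.7]],"jaw":[1,1,1,1,1,1,1,1,1,1,1]}'
python3 - <<'E'
from h import *
plan((593.3,63.1,95),87.1)
D={n:snapshot(n) for n in["scene","side"]}
L=[ring((593.3,63),30.5,34)]
crop(D["scene"],(225,120,355,230),5,"s17",L); crop(D["side"],(150,120,280,240),5,"s17b",L)
E
```

```text
clock: 52.42
tool_pos: [591.8, 64.5, 130.9]
orientation: [0.705, 0.017, 0.709, -0.017]
contact_force: [0.2, -0.1, -1.9]
gripper_width: 43.8
clock 52.42 pos [591.8  64.5 130.9] F [ 0.2 -0.1 -1.9] w 43.8 q [0.11 0.45 0.04 1.17 0.   0.16]
turn [ 0.13 -0.37  0.03] linear [35.9, -1.3, 1.8]
```

View pics/s17.png

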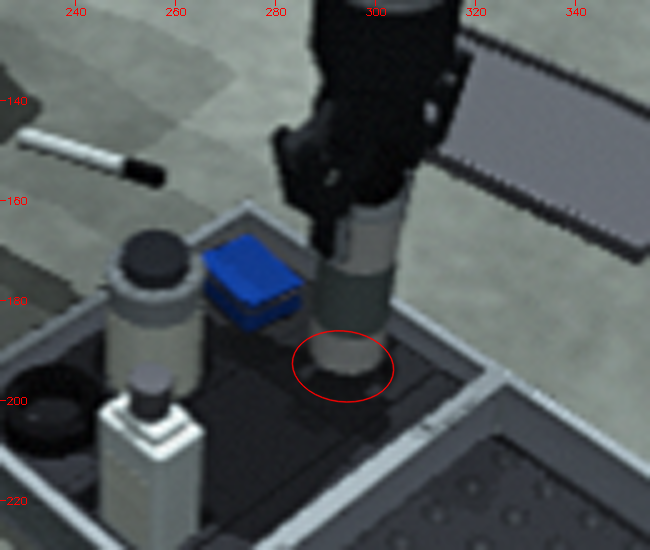

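View pics/s17b.png

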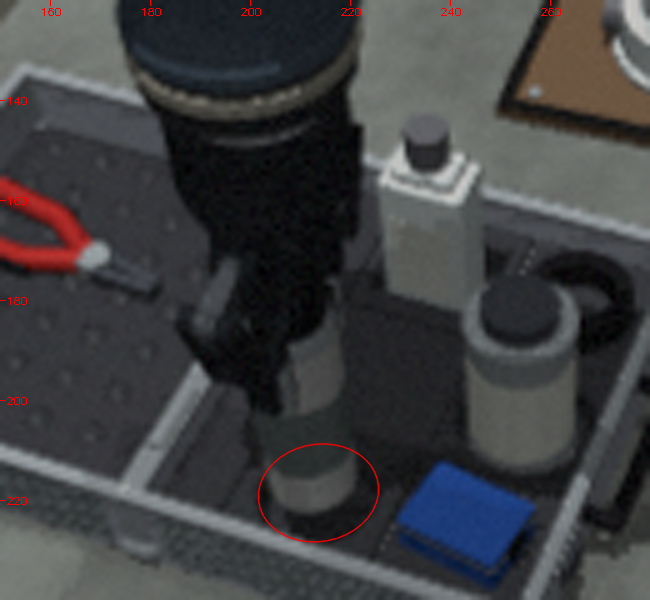

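```bash
python3 -m creep '{"turn":[[0,-0.2,0],[0,-0.2,0],[0,-0.2,0],[0,-0.2,0],[0,-0.2,0],[0,-0.2,0],[0,-0.2,0]],"linear":[[4,-1,1],[12,-1,1],[20,-1,1],[28,-1,1],[31,-1,1],[33,-1,1],[33,-1,1]],"jaw":[1,1,1,1,1,1,1]}'
```

```text
clock: 53.4
tool_pos: [594.4, 62.3, 100.2]
orientation: [0.708, 0.018, 0.706, -0.018]
contact_force: [-0.4, 0.0, -1.8]
gripper_width: 43.7
```

```bash
python3 -m creep '{"turn":[[0,0,0],[0,0,0],[0,0,0]],"linear":[[2,0,0],[3.5,0,0],[3.5,0,0]],"jaw":[1,1,1]}'; python3 -m creep '{"turn":[[0,0,0],[0,0,0]],"linear":[[0.8,0,0],[0.8,0,0]],"jaw":[1,1]}'
```

```text
clock: 53.78
tool_pos: [594.3, 62.3, 96.6]
orientation: [0.707, 0.018, 0.706, -0.018]
contact_force: [0.4, -0.0, -1.0]
gripper_width: 43.4
clock: 54.02
tool_pos: [594.4, 62.4, 95.9]
orientation: [0.707, 0.018, 0.706, -0.018]
contact_force: [-0.1, -0.4, -1.1]
gripper_width: 43.9
```

```bash
python3 -m creep '{"turn":[[0,0,0],[0,0,0]],"linear":[[0.8,0,0],[0.8,0,0]],"jaw":[1,1]}'; python3 -m creep '{"turn":[[0,0,0],[0,0,0]],"linear":[[0.8,0,0],[0.8,0,0]],"jaw":[1,1]}'
```

```text
clock: 54.28
tool_pos: [594.7, 62.3, 95.4]
orientation: [0.708, 0.018, 0.706, -0.018]
contact_force: [-1.2, -0.2, 3.6]
gripper_width: 43.7
clock: 54.52
tool_pos: [594.8, 62.3, 95.4]
orientation: [0.708, 0.018, 0.706, -0.018]
contact_force: [-4.4, -1.6, 14.0]
gripper_width: 44.1
```

Seated. Release, rise, and view everything.

```bash
python3 -m creep '{"turn":[[0,0,0],[0,0,0],[0,0,0],[0,0,0],[0,0,0],[0,0,0],[0,0,0],[0,0,0],[0,0,0],[0,0,0],[0,0,0]],"linear":[[-0.8,0,0],[-0.8,0,0],[-0.8,0,0],[-0.8,0,0],[-20,0,0],[-70,0,0],[-120,0,0],[-170,-30,-15],[-205,-70,-30],[-205,-80,-35],[-205,-80,-35]],"jaw":[0.3,0,0,0,0,0,0,0,0,0,0]}'
python3 - <<'E'
from h import *
D={n:snapshot(n) for n in["scene","side","wrist"]}
s=observe();print(s["clock"],s["tool_pos"],s["gripper_width"])
cv2.imwrite("pics/f_wrist.png",D["wrist"]["frame"]); crop(D["scene"],(90,130,360,330),3,"f_scene"); crop(D["side"],(100,80,370,260),3,"f_side")
E
```

```text
clock: 55.9
tool_pos: [554.9, -16.1, 298.8]
orientation: [0.707, 0.018, 0.706, -0.018]
contact_force: [-0.5, -0.7, 0.2]
gripper_width: 85.5
56.05 [555.04683224 -15.02033394 298.07423574] 85.31906772673788
```

View pics/f_wrist.png

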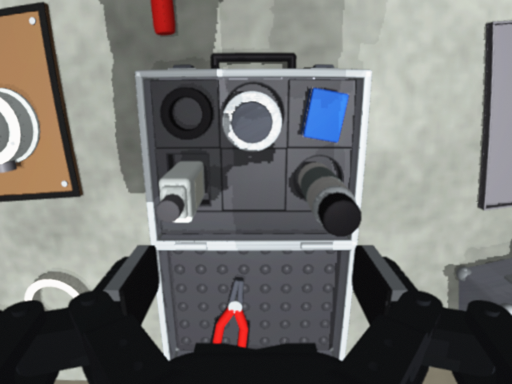

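View pics/f_scene.png

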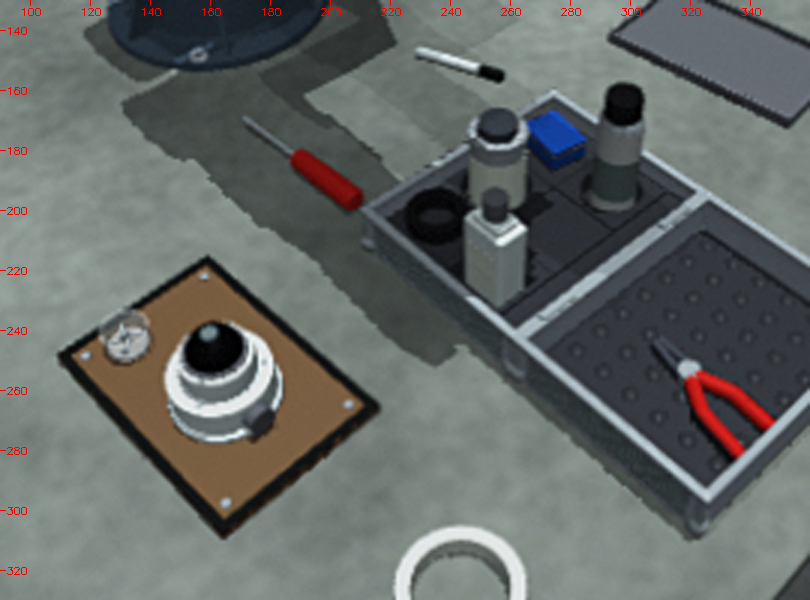

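View pics/f_side.png

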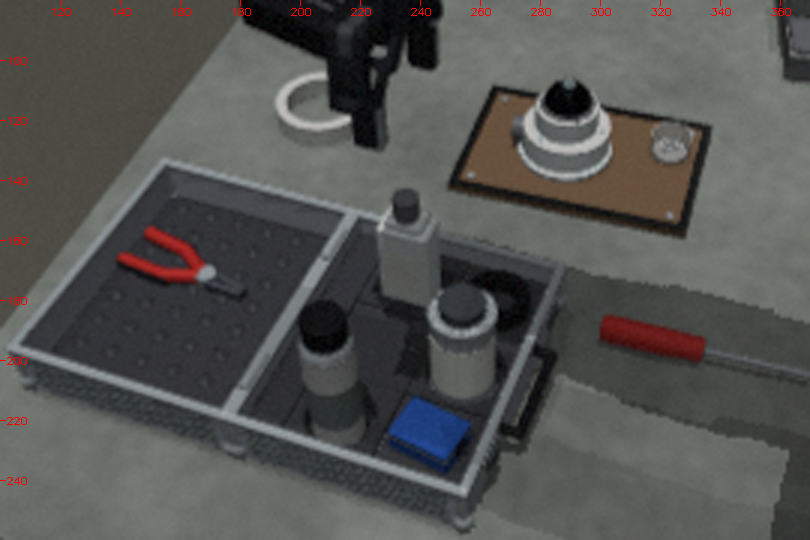

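All three items are seated upright, the camera sits centred on the back box with its dome up, and the pot has not moved (scene ~(131,240), as at the start).

```bash
python3 - <<'E'
from cell import close_job
print(close_job())
E
```

```text
the job is handed in; nothing more can be done
None
```

The job is done and handed in at about 56 s of the 149 s allowed. I stood the can, bottle and tin on the tray, set the dome camera on the back box, then put the tin, bottle and can back in their own sockets.

**Camera:** the last pictures show it dome up on the back box, centred to within about 2 mm by the wrist, scene and side views. The screw pot is at the same place in the picture as at the start.

**Can, tin and bottle:** all three stand upright in their sockets. When I lowered them, contact came within about 1.5 mm of the height expected for the hole floor, and the highest force reading I took during the job was about 22 N, when seating the tin. The gripper is open and well clear of everything.

**What disagreed:**
- The scene and side cameras differed by up to about 7 mm, so I relied on the wrist camera for the socket and back box positions.
- The measured tool position drifted by 1–3 mm between readings.
- With the camera in the grip, the wrist view put it about 3 mm off the tool centre in x, while the view from above gave about 0.3 mm. I allowed for 1.3 mm.

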